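# Read the cellar's temperature loggers and stow them

## Task

Read out the cellar's temperature loggers: take the reader wand off its rest and, with the wand held tip down at a slant, hold its ball tip for three seconds on the steel disc of the dock to wake it, then as long on the disc of each logger that is there, in the order round, square, long, and last on the dock again to hand over the readings. Then the wand goes back into both forks of its rest, all the loggers go into the open drawer of the small chest, and the drawer is pushed fully home. Do not knock over the wine glass.

Things in the scene. Friction and masses are not known exactly. Their poses are not given: they have to be found in the camera images.
- wand: reader wand, a loose white pen-like tool, 80 g: square handle 130 x 20 x 20 mm with a grey band near its tail, then a 33 mm aluminium cone ending in a steel ball tip of 4 mm radius. Origin: centre of the handle; x points along the wand to the tip. It starts lying level across the two forks of its rest
- wand_tip (a point): centre of the wand's steel ball tip (radius 4 mm), 100 mm from the wand's origin along its x
- rest: fixed light-wood rest of the wand: base plate 120 x 60 x 8 mm with two upright forks 8 mm thick, 46 mm wide, 90 mm apart (at x = -45 and +45 mm); between the forks the wand is free to be gripped from the sides. x is the line along which the wand lies; it may lie either way round. Origin: centre of its underside, on the table
- rest_seat (a point): where the wand's origin sits when it lies in both forks: 40 mm above the table, midway between the forks. Each fork's notch is 30 mm wide (the handle is 20 mm), its floor 30 mm and its lips 42 mm above the table; height above the table is along z
- dock: fixed grey plastic dock box, 70 x 60 x 40 mm, with a steel disc on its top. Origin: centre of its underside
- dock_disc (a point): centre of the upper face of the dock's steel disc, diameter 26 mm, 42 mm above the table. To read or wake, the tip's ball must rest on the disc without a break for at least 2 s with a light push (0.3 N is enough, 2 to 6 N is usual), with the wand slanting at least 15 degrees tip-down. The disc does not give
- round: loose white round temperature logger, diameter 54 mm, 20 mm high, 90 g, steel disc on top. Origin: centre of its underside; z up. May be absent
- round_disc (a point): centre of the upper face of the round logger's steel disc (diameter 26 mm), 22 mm above its underside
- square: loose white square temperature logger, 50 x 50 mm, 20 mm high, 90 g, steel disc on top. Origin: centre of its underside; z up. May be absent
- square_disc (a point): centre of the upper face of the square logger's steel disc (diameter 26 mm), 22 mm above its underside
- oblong: loose white long temperature logger, 84 mm (its x) x 36 mm (its y), 20 mm high, 90 g, steel disc on top. Origin: centre of its underside; z up. May be absent
- oblong_disc (a point): centre of the upper face of the long logger's steel disc (diameter 26 mm), 22 mm above its underside
- chest_drawer0 (a joint): the one drawer of a fixed dark-wood chest, 240 mm deep (x), 300 mm wide (y), 100 mm high, that stands on the table; it slides out towards the chest's -x, roughly towards the robot. Value: how far the drawer is out, m: 0 is shut, it starts 0.13 to 0.155 out, 0.166 is the stop. It slides with 1 to 3 N and stays where it is left
- drawer_floor (a point): middle of the front edge of the drawer's inner floor, where it meets the drawer's front, 22 mm above the table; axes are the chest's x, y, z; it moves with the drawer. Inside: floor from here 195 mm to x, 129 mm to either side in y; walls about 56 mm high. From x = 0 to x = (how far out) - 8 mm the floor is open from above; the rest is under the chest's top, 66 mm above the floor
- chest_drawer0_handle (a point): middle of the drawer's brass bar handle, which runs 120 mm along the chest's y, 35 mm in front of the drawer's front, about 62 mm above the table. Pushing it along the chest's +x shuts the drawer
- glass: loose stemmed wine glass, foot diameter 70 mm, 195 mm high, a bystander standing beyond the loggers. Origin: centre of its underside; z up
Mind the look-alikes: they are no part of the job. Leave any blue or red look-alike of the square alone. Leave any green look-alike of the wand alone.

How it is judged:
By the outcome, as a careful person would: the job done as asked, in the order asked, and still so for the second after the job is handed in, with the robot touching nothing.
Of round, square, oblong only 2 to 3 are there at a start; the rules pass over those that are not, and their reading is None.
At some moment in a run one of round, square, oblong may be knocked a few centimetres aside while the robot is not near it.
Once in a run the grip may slacken for a moment while it holds something.
It also fails if it takes over 210 s, if anything falls off the work surface, if the arm or the gripper's body presses on something with over 40 N, if the wrist force passes 120 N, or if a joint passes its speed limit or range.

## Robot

A 6-joint arm with a two-finger parallel gripper is mounted at the origin on the work surface. World frame = base frame: x ahead of the robot, y to its left, z up, the work surface at z = 0. Lengths are in mm, angles in rad, forces in N, time in s.
With the tool pointing down it reaches from about 325 to 850 mm from the base axis. Payload 15.5 kg.
Tool frame: the origin (TCP) lies midway between the tips of the shut fingers; the grasp point (between the pads) lies 19 mm behind it; x points along the fingers, y is the direction in which the jaws open and shut, and the axes are right-handed (so a half turn about x gives the same grasp; the last joint's range is limited). The gripper opens to 91 mm and grips with 3 to 60 N. Pads are 32 mm wide; open, the fingers measure 118 mm over their backs; the gripper's body (76 mm by 178 mm) begins 60 mm behind the grasp point.
Start: joints at [-1.204, 0.494, 1.345, -0, 1.302, -0.096], TCP at [278.476, -559.533, 213.915] pointing down, gripper open.
Joint ranges: [-2.91, 2.91], [-0.82, 2.16], [0.22, 2.67], [-1.22, 4.37], [0.12, 2.79], [-3.08, 3.08]. Speed limits (rad/s): [1.89, 1.89, 2.57, 3.01, 3.01, 3.01].

## Interface

Orientations are given as a unit quaternion [x, y, z, w].
In Python, from rig import bot gives the robot as it stands.
- The arm moves only by the tool carry_out, never from a script. Its arguments are lists of equal length, an entry for each row: "delta_pos": the shift along the world's x, y, z in units of 25 mm (1.0 is 25 mm), a list of three; "rot": the turn, a rotation vector about the world's x, y, z in degrees, a list of three; "fingers": the finger opening in mm, from 0 to 91.2. In form: {"delta_pos": [[dx, dy, dz], ...], "rot": [[rx, ry, rz], ...], "fingers": [fingers, ...]}. A call has 1 to 20 rows; each row is the pose to reach, as a shift and turn from the pose commanded when the call began; what a row does not reach only later rows make up. A row lasts 1/10 s, in which the tool goes at most 50 mm and 8.59 degrees, less where a joint would pass 70% of its speed; a pose out of reach is approached as far as the arm can. A call with a gripper value outside its range is refused whole. The fingers move at their own pace and stop on an object; "grip_force" is the grip in N (left out, the last holds). Time passes only in rows, so rows that repeat a pose let the fingers close. It gives the time, the measured TCP pose, the force and the opening at its end, in the units of the state.
- bot.get_obs(): the state, without advancing time (a new reading comes with each control period).
- bot.grab_frame(name): name is "side" or "top"; returns the picture (384x512x3 uint8, blue, green, red); there is no depth.
- bot.camera_info(name): a dict with "fx", "fy", "cx", "cy" (pixels), "distortion" ([k1, k2, p1, p2, k3] as OpenCV has them; the pictures are not rectified), "T" (4x4, takes a point from camera to world coordinates). Camera axes: x right, y down, z forward; pixel columns grow to the right and rows downward; lengths in mm; the calibration is good to about 2 mm. A picture is of the moment at which its call begins. camera_info takes no time and is no camera call.
- bot.close_job(): hands the job in, once; it reports no verdict.
The state is a dict: "clock": time; "q": joint angles; "qvel": joint speeds; "joint_efforts": joint torques, N m; "tcp_pos": TCP position; "tool_rot": TCP orientation; "ft_force": force on the tool from outside, world axes, zero at the start; "moment": the same for the moment, N m; "width": opening from 0.0 (shut) to 1.0 (fully open).
Only numpy, scipy, OpenCV 4.12 (cv2) and the standard library are available. Lean on these libraries where they do the work, as an engineer would, in place of code of your own. Each camera call takes 0.05 s, during which the arm holds its last target.

## Working session

There is one attempt and no reset: what is moved stays moved. The work goes in short steps, Python scripts to look and compute and a tool call to move; the robot and the scene stay as the last step left them, time stands still between calls to the robot, and variables do not carry over. Pictures are saved under pics/ and viewed, and the job is handed in when it is done.

Besides the shell and the picture viewer there is one more tool, called after "Emit:" as name(argument=value, ...) on one line, values as JSON. carry_out: Moves the arm, as the interface text tells. Its arguments: {"type":"object","properties":{"delta_pos":{"type":"array","items":{"type":"array","items":{"type":"number"}}},"rot":{"type":"array","items":{"type":"array","items":{"type":"number"}}},"fingers":{"type":"array","items":{"type":"number"}},"grip_force":{"type":"number"}},"required":["delta_pos","rot","fingers"]}

```bash
ls; mkdir -p pics
python3 - <<'E'
from rig import bot
import cv2
o=bot.get_obs()
print({k:o[k] for k in o})
for n in("side","top"):
    cv2.imwrite(f"pics/{n}0.png",bot.grab_frame(n)); print(n,bot.camera_info(n))
E
```

```text
pics
{'clock': 0.0, 'q': array([-1.20449384e+00,  4.94200132e-01,  1.34613328e+00, -4.36345934e-06,
        1.30251039e+00, -9.55276591e-02]), 'qvel': array([ 1.64739413e-03, -6.58837652e-04,  2.20087037e-03,  1.02932056e-03,
        9.55483417e-05,  6.46649378e-04]), 'joint_efforts': array([-2.74465507e-03, -8.78830290e+01, -3.81858158e+01,  7.06280954e-02,
        5.34762139e-02, -1.12210614e-04]), 'tcp_pos': array([ 278.33895146, -559.16828224,  213.32700413]), 'tool_rot': array([-0.6882769 , -0.16227287,  0.68839926, -0.16139667]), 'ft_force': array([ 0.33501159, -0.71823479, -0.08593562]), 'moment': array([-0.00897261, -0.00678397, -0.04279317]), 'width': 1.003536380248621}
side {'fx': 406.86068214997994, 'fy': 406.86068214997994, 'cx': 253.21164187207557, 'cy': 199.1561962889571, 'distortion': array([-0.13646819,  0.        ,  0.        ,  0.        ,  0.        ]), 'T': array([[-8.52852117e-01, -3.44273382e-01,  3.92580063e-01,
         1.30229770e+02],
       [-5.21830021e-01,  5.88389054e-01, -6.17650185e-01,
         5.64706940e+02],
       [-1.83492935e-02, -7.31624330e-01, -6.81461036e-01,
         8.52437763e+02],
       [ 0.00000000e+00,  0.00000000e+00,  0.00000000e+00,
         1.00000000e+00]])}
top {'fx': 405.61779097883124, 'fy': 405.61779097883124, 'cx': 255.5673386104871, 'cy': 184.23068742780956, 'distortion': array([-0.01631776,  0.        ,  0.        ,  0.        ,  0.        ]), 'T': array([[-2.96369602e-02, -9.93446802e-01,  1.10386151e-01,
         4.68783827e+02],
       [-9.99204784e-01,  2.64982708e-02, -2.97933209e-02,
        -1.27209776e+02],
       [ 2.66730373e-02, -1.11181353e-01, -9.93442125e-01,
         1.04807436e+03],
       [ 0.00000000e+00,  0.00000000e+00,  0.00000000e+00,
         1.00000000e+00]])}
```

View pics/side0.png

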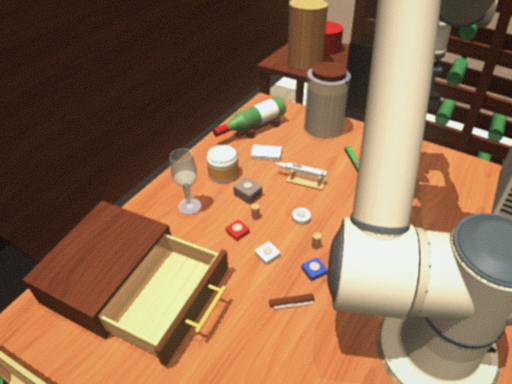

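View pics/top0.png

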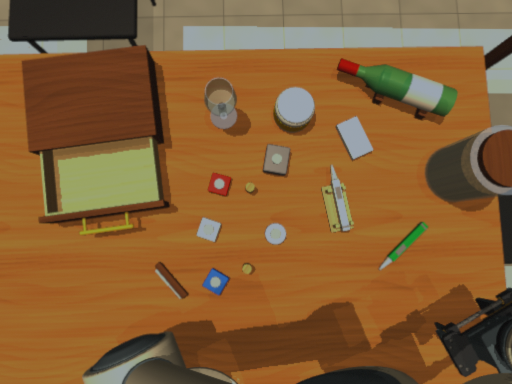

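Run:
```python
import cv2,numpy as np
a=cv2.imread("pics/top0.png"); s=cv2.imread("pics/side0.png")
cv2.imwrite("pics/t0z.png",cv2.resize(a[100:300,190:390],None,fx=3,fy=3,interpolation=cv2.INTER_CUBIC))
cv2.imwrite("pics/s0z.png",cv2.resize(s[130:290,215:375],None,fx=3.7,fy=3.7,interpolation=cv2.INTER_CUBIC))
```

```text
(no output)
```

View pics/t0z.png

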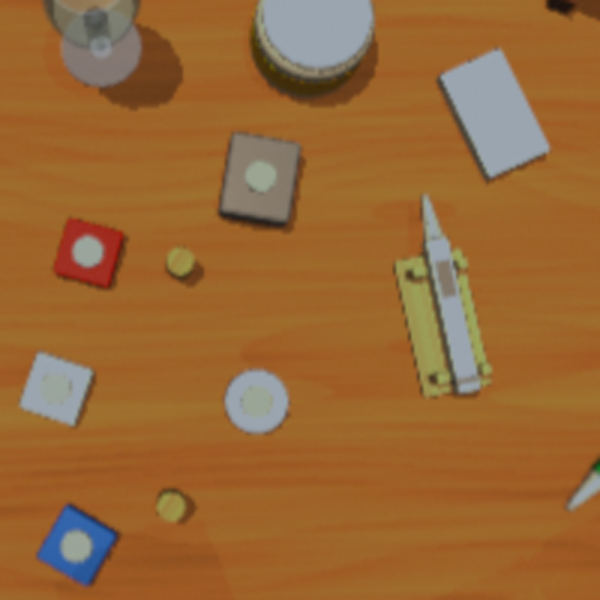

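View pics/s0z.png

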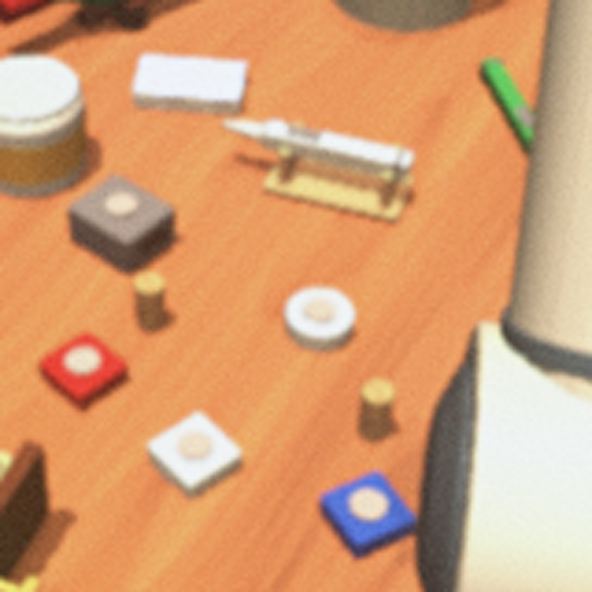

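```bash
cat > h.py <<'E'
import numpy as np,cv2
from rig import bot
from scipy.spatial.transform import Rotation as R
C={n:bot.camera_info(n) for n in("side","top")}
def KD(n):
    c=C[n];return np.array([[c['fx'],0,c['cx']],[0,c['fy'],c['cy']],[0,0,1.]]),np.array(c['distortion'])
def ray(n,p):
    K,D=KD(n);u=cv2.undistortPoints(np.array(p,float).reshape(-1,1,2),K,D).reshape(-1,2)
    T=C[n]['T'];d=np.c_[u,np.ones(len(u))]@T[:3,:3].T
    return T[:3,3],d
def onz(n,p,z):
    o,d=ray(n,p);return o+d*((z-o[2])/d[:,2])[:,None]
def tri(ps,pt):
    out=[]
    o1,d1=ray("side",ps);o2,d2=ray("top",pt)
    for a,b in zip(d1,d2):
        A=np.c_[a,-b];x=np.linalg.lstsq(A,o2-o1,rcond=None)[0]
        p,q=o1+a*x[0],o2+b*x[1];out.append(np.r_[(p+q)/2,np.linalg.norm(p-q)])
    return np.array(out)
def proj(n,P):
    K,D=KD(n);T=np.linalg.inv(C[n]['T']);rv,_=cv2.Rodrigues(T[:3,:3])
    return cv2.projectPoints(np.array(P,float).reshape(-1,1,3),rv,T[:3,3],K,D)[0].reshape(-1,2)
E
cat > m.py <<'E'
from h import *
np.set_printoptions(precision=1,suppress=True)
tz=lambda u,v:((u+.5)/3-.5+190,(v+.5)/3-.5+100)
sz=lambda u,v:((u+.5)/3.7-.5+215,(v+.5)/3.7-.5+130)
Q={'round':((320,311),(257,403),22),'square':((195,445),(57,388),22),'dock':((121,204),(260,177),42),
'tip':((226,125),(427,198),40),'tailtop':((408,158),(468,387),50),'corkA':((150,283),(180,262),30),'corkB':((377,391),(170,506),30)}
for k,(s,t,z) in Q.items():
    print(k,'tri',tri([sz(*s)],[tz(*t)])[0],'top',onz('top',[tz(*t)],z)[0],'side',onz('side',[sz(*s)],z)[0])
E
python3 m.py
```

```text
round tri [ 456.  -203.6   24.1    1.1] top [ 455.5 -204.    22. ] side [ 457.4 -205.3   22. ]
square tri [472.8 -37.2  24.2   0.3] top [473. -37.  22.] side [473.6 -38.9  22. ]
dock tri [ 643.1 -211.2   46.5    0. ] top [ 643.9 -211.6   42. ] side [ 646.  -215.6   42. ]
tip tri [ 622.9 -351.7   41.3    0.5] top [ 622.9 -352.1   40. ] side [ 623.9 -353.1   40. ]
tailtop tri [ 462.9 -375.4   53.5    1.7] top [ 463.6 -375.9   50. ] side [ 463.6 -380.    50. ]
corkA tri [ 573.5 -142.3   48.1    0.2] top [ 575.3 -142.6   30. ] side [ 583.6 -158.2   30. ]
corkB tri [ 375.3 -128.7   48.6    0.1] top [ 373.6 -128.7   30. ] side [ 381.  -144.8   30. ]
```

```bash
cat > m2.py <<'E'
from h import *
np.set_printoptions(precision=1,suppress=True)
import sys
a=cv2.imread(sys.argv[1] if len(sys.argv)>1 else "pics/top0.png")
hsv=cv2.cvtColor(a,cv2.COLOR_BGR2HSV)
m=((hsv[...,1]<75)&(hsv[...,2]>120)).astype(np.uint8)*255
m[:, :30]=0
cs,_=cv2.findContours(m,cv2.RETR_EXTERNAL,cv2.CHAIN_APPROX_NONE)
for c in cs:
    ar=cv2.contourArea(c)
    if ar<60: continue
    x,y,w,h=cv2.boundingRect(c)
    if y<70 or y>320: continue
    r=cv2.minAreaRect(c)
    z=20
    P=onz('top',cv2.boxPoints(r),z); ctr=P.mean(0)
    e1=P[1]-P[0];e2=P[2]-P[1]
    L1,L2=np.linalg.norm(e1),np.linalg.norm(e2)
    e=e1 if L1>L2 else e2
    print('px',np.array(r[0]),'bb',(x,y,w,h),'ar',ar,'world@20',ctr,'size',L1,L2,'ang',np.degrees(np.arctan2(e[1],e[0])))
E
python3 m2.py
python3 - <<'E'
import cv2
a=cv2.imread("pics/top0.png")
cv2.imwrite("pics/chest.png",cv2.resize(a[40:240,10:250],None,fx=3,fy=3,interpolation=cv2.INTER_CUBIC))
cv2.imwrite("pics/rest.png",cv2.resize(a[155:240,310:370],None,fx=7,fy=7,interpolation=cv2.INTER_CUBIC))
E
```

```text
px [215.  281.5] bb (210, 277, 11, 10) ar 73.0 world@20 [343.  -50.2  20. ] size 24.788052682365446 21.92809261636821 ang -91.83104772517204
px [508. 276.] bb (505, 265, 7, 23) ar 121.5 world@20 [ 330.8 -794.3   20. ] size 15.792958323819501 55.22793094525265 ang 174.47943731592045
px [275.  233.5] bb (265, 223, 21, 22) ar 329.0 world@20 [ 456.9 -203.3   20. ] size 50.64677641141995 52.62144790412566 ang 177.85412524923177
px [208.2 228.9] bb (197, 217, 24, 25) ar 355.0 world@20 [473.3 -35.6  20. ] size 49.649664346302686 48.66343218131545 ang -19.391060907452097
px [218.5 183.5] bb (214, 179, 10, 10) ar 64.0 world@20 [587.4 -63.7  20. ] size 22.900219725961183 23.06762225532779 ang 178.81212984538345
px [339.2 197.5] bb (331, 165, 19, 66) ar 393.0 world@20 [ 544.  -370.8   20. ] size 20.114190656750054 170.94391323515154 ang -170.4183231049195
px [276.4 158.3] bb (264, 145, 26, 28) ar 494.0 world@20 [ 648.8 -213.6   20. ] size 65.787248170971 55.12300983285354 ang -11.592010352488936
px [490.7 157.4] bb (471, 123, 41, 70) ar 575.0 world@20 [ 638.4 -778.    20. ] size 184.26336922470432 108.02601046374899 ang -6.187583310907572
px [354.7 136.9] bb (337, 116, 36, 43) ar 806.0 world@20 [ 700.3 -420.    20. ] size 60.2864425220528 101.32008104876397 ang -157.71707716381576
px [226.3 114. ] bb (211, 95, 26, 33) ar 352.0 world@20 [768.7 -87.6  20. ] size 84.07414025570287 60.86584347473604 ang -49.93190762774254
px [294.8 105.8] bb (275, 87, 40, 38) ar 1102.0 world@20 [ 787.1 -266.8   20. ] size 102.94843289945429 99.21059950954513 ang -45.75459798270619
px [424.5  90.7] bb (405, 74, 39, 34) ar 755.5 world@20 [ 821.4 -614.7   20. ] size 68.10785156013023 92.63256860078964 ang -111.35268421551358
```

View pics/chest.png

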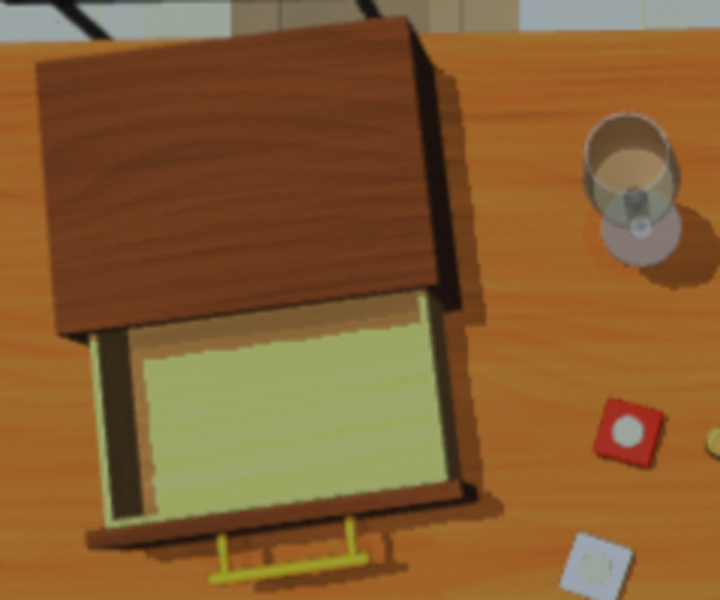

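View pics/rest.png

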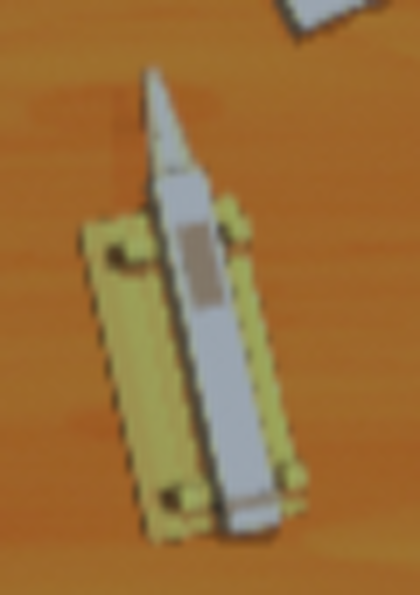

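```bash
cat > m3.py <<'E'
from h import *
np.set_printoptions(precision=1,suppress=True)
def z(s,ox,oy):return lambda L:[((u+.5)/s-.5+ox,(v+.5)/s-.5+oy) for u,v in L]
c=z(3,10,40);r=z(7,310,155)
H=onz('top',c([(213,580),(367,558)]),62);print('handle',H,H.mean(0))
T=onz('top',c([(58,333),(437,288),(407,18),(37,63)]),100);print('chest top',T)
for i in range(4):
    e=T[(i+1)%4]-T[i];print(np.linalg.norm(e),np.degrees(np.arctan2(e[1],e[0])))
e=H[1]-H[0];print(np.degrees(np.arctan2(e[1],e[0])),np.linalg.norm(e))
F=onz('top',c([(447,483),(155,516),(143,514)]),22);print('floor front corner R',F)
F=onz('top',c([(105,528),(460,484)]),78);print('front top inner edge',F)
B=onz('top',r([(82,228),(237,200),(305,505),(152,540)]),8);print('rest',B,B.mean(0))
for i in range(4):
    e=B[(i+1)%4]-B[i];print(np.linalg.norm(e),np.degrees(np.arctan2(e[1],e[0])))
W=np.r_[onz('top',r([(152,68)]),40),onz('top',r([(182,175),(253,528),(193,180),(247,495)]),50)]
print('wand tip,front,tail',W); e=W[1]-W[2];print(np.linalg.norm(e),np.degrees(np.arctan2(e[1],e[0])),(W[1]+W[2])/2)
print('wand minrect @45',onz('top',[(339.2,197.5)],45))
E
python3 m3.py
```

```text
handle [[472.  265.6  62. ]
 [486.1 143.2  62. ]] [479.1 204.4  62. ]
chest top [[667.7 374.8 100. ]
 [696.3  78.7 100. ]
 [920.8 102.8 100. ]
 [889.3 399.5 100. ]]
297.53897024967205 -84.48596655206222
225.7315583247195 6.139106081428182
298.3350648425598 96.05682187262899
222.9155311057819 -173.6518020418412
-83.4531389961286 123.15013628510972
floor front corner R [[547.6  87.6  22. ]
 [526.7 330.6  22. ]
 [528.6 340.6  22. ]]
front top inner edge [[515.1 344.6  78. ]
 [542.3  65.6  78. ]]
rest [[ 572.2 -328.5    8. ]
 [ 581.1 -386.8    8. ]
 [ 467.8 -406.     8. ]
 [ 456.8 -348.8    8. ]] [ 519.5 -367.5    8. ]
59.02985163626293 -81.34239077173609
114.88155973859031 -170.41846512005839
58.21945710525825 100.91806605063577
117.19422021357428 9.9817282979403
wand tip,front,tail [[ 626.4 -350.5   40. ]
 [ 586.1 -357.1   50. ]
 [ 460.4 -375.8   50. ]
 [ 584.2 -360.9   50. ]
 [ 472.  -374.3   50. ]]
127.05851772658528 8.471763497173216 [ 523.2 -366.4   50. ]
wand minrect @45 [[ 541.4 -365.    45. ]]
```

Run:
```python
from h import *
np.set_printoptions(precision=4,suppress=True)
o=bot.get_obs()
M=R.from_quat(o['tool_rot']).as_matrix();print(M, np.degrees(np.arctan2(M[1,1],M[0,1])),o['tcp_pos'],o['clock'])
```

```text
[[-0.0004  0.4456 -0.8952]
 [ 0.001  -0.8952 -0.4456]
 [-1.     -0.0011 -0.0001]] -63.538270103451914 [ 278.3788 -559.2157  213.3987] 0.1
```

Emit:
carry_out(delta_pos=[[1.6,1.3,-0.4],[3.2,2.6,-0.9],[4.9,3.9,-1.3],[6.5,5.2,-1.7],[8.1,6.4,-2.1],[9.7,7.7,-2.5],[9.7,7.7,-2.5],[9.7,7.7,-2.5]], rot=[[0,0,-3],[0,0,-6],[0,0,-9],[0,0,-12],[0,0,-15],[0,0,-17],[0,0,-17],[0,0,-17]], fingers=[80,80,80,80,80,80,80,80], grip_force=50)

```text
clock: 0.9
tcp_pos: [522.3, -365.0, 150.5]
tool_rot: [-0.704, -0.06, 0.705, -0.059]
ft_force: [-0.6, -1.2, 0.1]
width: 0.875
```

```bash
cat > look.py <<'E'
from h import *
import sys
np.set_printoptions(precision=2,suppress=True)
t=sys.argv[1]
for n in("side","top"):
    cv2.imwrite(f"pics/{n}{t}.png",bot.grab_frame(n))
a=cv2.imread(f"pics/top{t}.png");s=cv2.imread(f"pics/side{t}.png")
if len(sys.argv)>2:
    x,y,z=map(float,sys.argv[2:5]);hw=int(sys.argv[5]) if len(sys.argv)>5 else 45
    ims=[]
    for n,im in(("top",a),("side",s)):
        u,v=proj(n,[[x,y,z]])[0].astype(int);u=min(max(u,hw),512-hw);v=min(max(v,hw),384-hw)
        print(n,'crop origin',u-hw,v-hw,'scale',400/(2*hw))
        ims.append(cv2.resize(im[v-hw:v+hw,u-hw:u+hw],(400,400),interpolation=cv2.INTER_CUBIC))
    cv2.imwrite(f"pics/z{t}.png",np.hstack(ims))
else: cv2.imwrite(f"pics/z{t}.png",cv2.resize(np.hstack([a,s]),(800,300)))
o=bot.get_obs();M=R.from_quat(o['tool_rot']).as_matrix()
print(o['clock'],o['tcp_pos'],o['ft_force'],o['width'],o['q'])
print(M)
E
python3 look.py 1 521 -367 40
```

```text
top crop origin 294 160 scale 4.444444444444445
side crop origin 261 126 scale 4.444444444444445
1.0 [ 520.56 -367.26  151.26] [-0.95  0.39  0.11] 0.8793118673491651 [-0.71  0.57  1.39 -0.    1.18  0.7 ]
[[-0.    0.17 -0.99]
 [ 0.   -0.99 -0.17]
 [-1.   -0.    0.  ]]
```

View pics/z1.png

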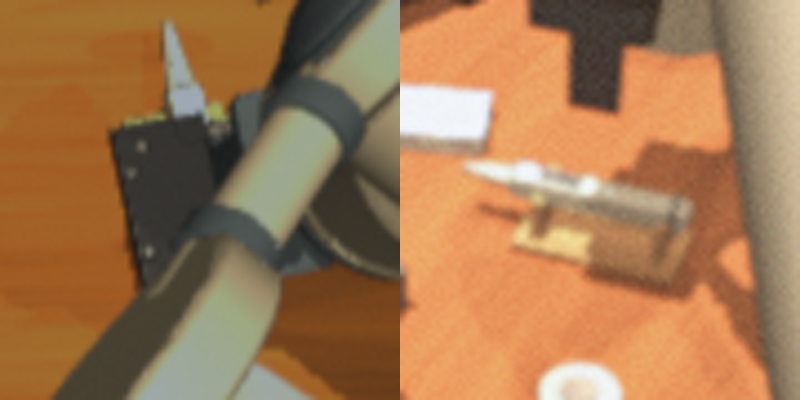

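Emit:
carry_out(delta_pos=[[0,0,-1],[0,0,-2],[0,0,-3],[0,0,-4],[0,0,-4.6],[0,0,-5.2],[0,0,-5.2],[0,0,-5.2]], rot=[[0,0,0],[0,0,0],[0,0,0],[0,0,0],[0,0,0],[0,0,0],[0,0,0],[0,0,0]], fingers=[80,80,80,80,80,80,80,80])

```text
clock: 1.8
tcp_pos: [521.0, -367.5, 21.9]
tool_rot: [0.705, 0.058, -0.705, 0.058]
ft_force: [0.1, 0.9, -0.2]
width: 0.877
```

```bash
python3 look.py 2 521 -367 40
```

```text
top crop origin 294 160 scale 4.444444444444445
side crop origin 261 126 scale 4.444444444444445
1.9 [ 521.46 -367.61   22.5 ] [-0.84  0.26  0.75] 0.876519698073545 [-0.71  0.73  1.49 -0.    0.92  0.7 ]
[[ 0.    0.16 -0.99]
 [-0.   -0.99 -0.16]
 [-1.    0.   -0.  ]]
```

View pics/z2.png

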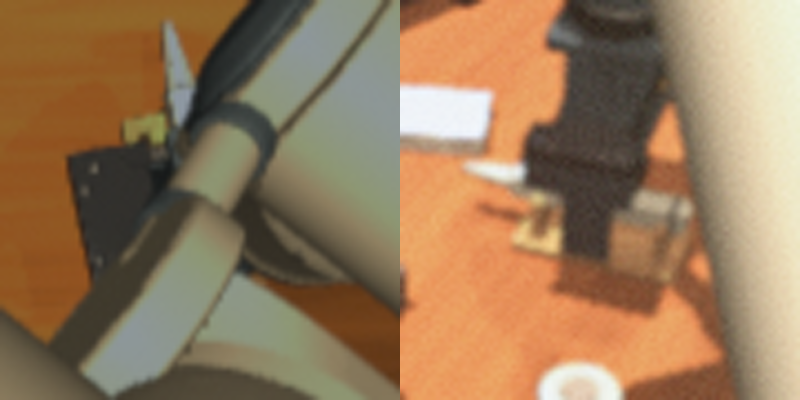

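Fingers straddle the wand between the forks. Closing.

Emit:
carry_out(delta_pos=[[0,0,0],[0,0,0],[0,0,0],[0,0,0],[0,0,0],[0,0,0],[0,0,0],[0,0,0],[0,0,0],[0,0,0],[0,0,0],[0,0,0]], rot=[[0,0,0],[0,0,0],[0,0,0],[0,0,0],[0,0,0],[0,0,0],[0,0,0],[0,0,0],[0,0,0],[0,0,0],[0,0,0],[0,0,0]], fingers=[50,30,10,10,10,10,10,10,10,10,10,10], grip_force=55)

```text
clock: 3.1
tcp_pos: [520.9, -367.0, 21.4]
tool_rot: [-0.705, -0.058, 0.705, -0.058]
ft_force: [0.4, 0.8, -0.1]
width: 0.213
```

Emit:
carry_out(delta_pos=[[0,0,0.5],[0,0,1],[0,0,2],[0,0,3],[0,0,4],[0,0,5],[0,0,5],[0,0,5]], rot=[[0,0,0],[0,0,0],[0,0,0],[0,0,0],[0,0,0],[0,0,0],[0,0,0],[0,0,0]], fingers=[10,10,10,10,10,10,10,10])

```text
clock: 3.9
tcp_pos: [521.2, -367.2, 147.6]
tool_rot: [0.705, 0.058, -0.704, 0.059]
ft_force: [-0.2, 0.6, -0.6]
width: 0.214
```

```bash
python3 look.py 3 571 -358 165 55
```

```text
top crop origin 292 124 scale 3.6363636363636362
side crop origin 237 80 scale 3.6363636363636362
4.0 [ 520.57 -366.71  145.99] [-0.18  0.21 -1.49] 0.21579500849922845 [-0.71  0.58  1.39 -0.    1.17  0.7 ]
[[-0.    0.16 -0.99]
 [ 0.   -0.99 -0.16]
 [-1.   -0.    0.  ]]
```

View pics/z3.png

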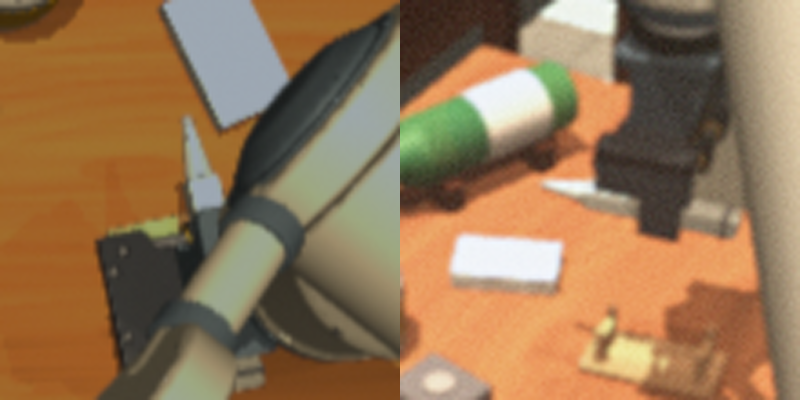

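Emit:
carry_out(delta_pos=[[0,0,0.4],[0.1,0.6,0.8],[0.3,1.3,0.8],[0.4,2.0,0.8],[0.5,2.7,0.8],[0.7,3.5,0.8],[0.9,4.4,0.8],[1.0,5.2,0.8],[1.0,5.6,0.8],[1.0,5.6,0.8],[1.0,5.6,0.8]], rot=[[-0.8,4.9,0],[-1.6,9.9,0],[-2.5,14.8,0],[-3.3,19.7,0],[-4.1,24.6,0],[-4.9,29.6,0],[-4.9,29.6,0],[-4.9,29.6,0],[-4.9,29.6,0],[-4.9,29.6,0],[-4.9,29.6,0]], fingers=[10,10,10,10,10,10,10,10,10,10,10])

```text
clock: 5.1
tcp_pos: [545.7, -227.7, 166.8]
tool_rot: [-0.498, -0.041, 0.863, -0.071]
ft_force: [-0.0, -0.0, -1.7]
width: 0.219
```

```bash
python3 look.py 4 640 -212 100 45
python3 - <<'E'
from h import *
o=bot.get_obs();M=R.from_quat(o['tool_rot']).as_matrix();print(o['tcp_pos']-19*M[:,0]-103*M[:,2])
# tip of pic3
print(tri([(237+142/3.636,80+184/3.636)],[(292+187/3.636,124+117/3.636)]))
E
```

```text
top crop origin 233 111 scale 4.444444444444445
side crop origin 202 126 scale 4.444444444444445
5.2 [ 545.67 -228.09  166.7 ] [ 0.08 -1.25 -1.51] 0.2157880350225838 [-0.35  0.75  1.1  -0.25  1.75  1.07]
[[-0.49  0.16 -0.85]
 [-0.08 -0.99 -0.14]
 [-0.87 -0.    0.5 ]]
[ 643.0609889  -211.98986007  131.70015782]
[[ 6.23865410e+02 -3.50250645e+02  1.67781104e+02  1.69866756e-01]]
```

View pics/z4.png

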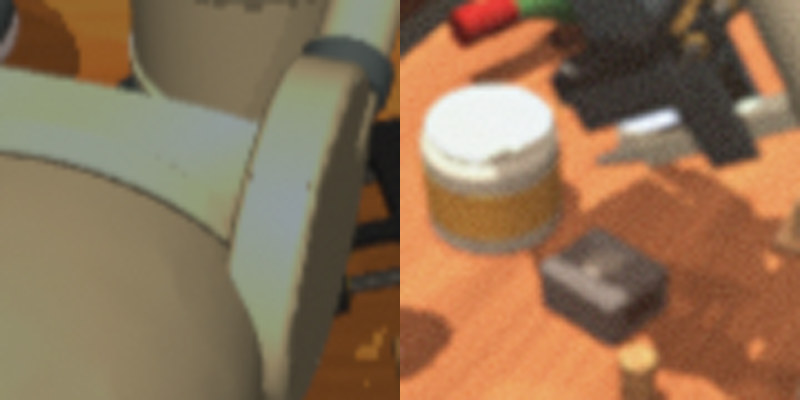

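Run:
```python
from h import *
print(proj('side',[[643,-212,131.7],[644,-212.5,42],[644,-212.5,46]]),(202+198/4.444,126+158/4.444), (202+197/4.444,126+266/4.444))
```

```text
[[246.69965696 162.32710381]
 [247.36733231 185.56118776]
 [247.33028409 184.56459657]] (246.55445544554456, 161.55355535553554) (246.32943294329434, 185.85598559855987)
```

Emit:
carry_out(delta_pos=[[0,0,-0.6],[0.04,0,-1.4],[0.04,0,-2.2],[0.04,0,-2.7],[0.04,0,-3.0],[0.04,0,-3.1],[0.04,0,-3.2],[0.04,0,-3.2],[0.04,0,-3.2]], rot=[[0,0,0],[0,0,0],[0,0,0],[0,0,0],[0,0,0],[0,0,0],[0,0,0],[0,0,0],[0,0,0]], fingers=[10,10,10,10,10,10,10,10,10])

```text
clock: 6.1
tcp_pos: [547.3, -227.1, 86.9]
tool_rot: [-0.499, -0.041, 0.863, -0.071]
ft_force: [-0.2, -0.0, -1.6]
width: 0.216
```

```bash
python3 look.py 5 640 -212 50 30
```

```text
top crop origin 246 129 scale 6.666666666666667
side crop origin 218 154 scale 6.666666666666667
6.2 [ 547.2  -227.12   86.86] [-0.38  0.08 -1.51] 0.2201422471706137 [-0.35  0.84  1.16 -0.25  1.61  1.11]
[[-0.49  0.16 -0.85]
 [-0.08 -0.99 -0.14]
 [-0.87 -0.    0.5 ]]
```

View pics/z5.png

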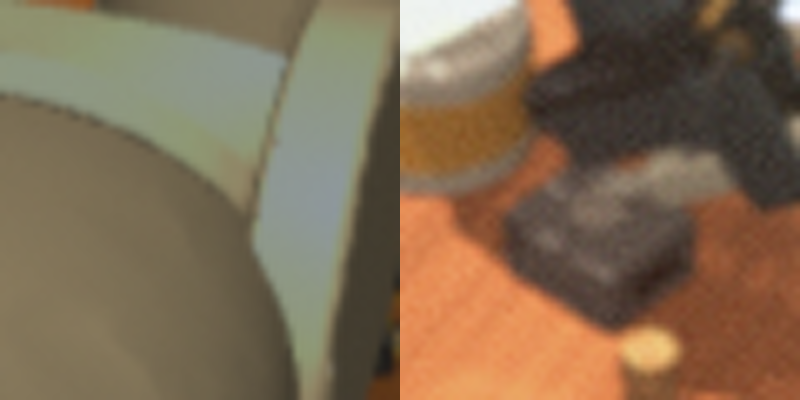

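Emit:
carry_out(delta_pos=[[0,0,-0.08],[0,0,-0.16],[0,0,-0.16]], rot=[[0,0,0],[0,0,0],[0,0,0]], fingers=[10,10,10])

```text
clock: 6.5
tcp_pos: [546.8, -227.0, 82.1]
tool_rot: [-0.498, -0.042, 0.863, -0.071]
ft_force: [0.4, 0.5, -1.2]
width: 0.217
```

Emit:
carry_out(delta_pos=[[0,0,-0.04],[0,0,-0.04]], rot=[[0,0,0],[0,0,0]], fingers=[10,10])

```text
clock: 6.7
tcp_pos: [546.9, -227.0, 81.3]
tool_rot: [-0.498, -0.041, 0.863, -0.071]
ft_force: [0.6, 0.5, -0.4]
width: 0.222
```

Emit:
carry_out(delta_pos=[[0,0,-0.04],[0,0,-0.04]], rot=[[0,0,0],[0,0,0]], fingers=[10,10])

```text
clock: 6.9
tcp_pos: [546.9, -227.1, 80.7]
tool_rot: [-0.498, -0.041, 0.863, -0.071]
ft_force: [-2.0, 0.5, 3.9]
width: 0.215
```

Emit:
carry_out(delta_pos=[[0,0,0.01],[0,0,0.01],[0,0,0.01],[0,0,0.01],[0,0,0.01],[0,0,0.01],[0,0,0.01],[0,0,0.01],[0,0,0.01],[0,0,0.01],[0,0,0.01],[0,0,0.01],[0,0,0.01],[0,0,0.01],[0,0,0.01],[0,0,0.01],[0,0,0.01],[0,0,0.01],[0,0,0.01],[0,0,0.01]], rot=[[0,0,0],[0,0,0],[0,0,0],[0,0,0],[0,0,0],[0,0,0],[0,0,0],[0,0,0],[0,0,0],[0,0,0],[0,0,0],[0,0,0],[0,0,0],[0,0,0],[0,0,0],[0,0,0],[0,0,0],[0,0,0],[0,0,0],[0,0,0]], fingers=[10,10,10,10,10,10,10,10,10,10,10,10,10,10,10,10,10,10,10,10])

```text
clock: 8.9
tcp_pos: [547.0, -227.1, 80.7]
tool_rot: [-0.498, -0.041, 0.863, -0.071]
ft_force: [-1.4, -0.1, 4.1]
width: 0.219
```

Emit:
carry_out(delta_pos=[[0,0,0],[0,0,0],[0,0,0],[0,0,0],[0,0,0],[0,0,0],[0,0,0],[0,0,0],[0,0,0],[0,0,0],[0,0,0],[0,0,0],[0,0,0]], rot=[[0,0,0],[0,0,0],[0,0,0],[0,0,0],[0,0,0],[0,0,0],[0,0,0],[0,0,0],[0,0,0],[0,0,0],[0,0,0],[0,0,0],[0,0,0]], fingers=[10,10,10,10,10,10,10,10,10,10,10,10,10])

```text
clock: 10.2
tcp_pos: [546.9, -227.0, 80.7]
tool_rot: [-0.498, -0.041, 0.863, -0.071]
ft_force: [-2.9, -0.6, 4.3]
width: 0.221
```

```bash
python3 look.py 6 640 -212 50 30
```

```text
top crop origin 246 129 scale 6.666666666666667
side crop origin 218 154 scale 6.666666666666667
10.3 [ 546.95 -227.04   80.69] [-1.76 -1.27  4.78] 0.21384772252513556 [-0.35  0.84  1.16 -0.25  1.6   1.11]
[[-0.49  0.16 -0.85]
 [-0.08 -0.99 -0.14]
 [-0.87 -0.    0.5 ]]
```

View pics/z6.png

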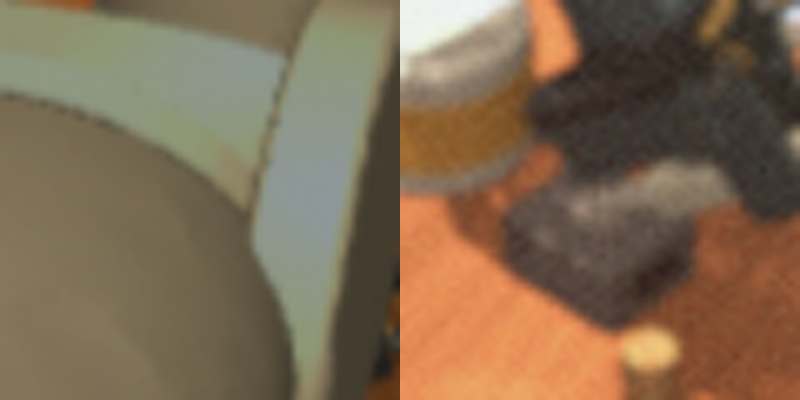

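Run:
```python
from h import *
ims=[]
for n in ('side0','side5','side6'):
    a=cv2.imread(f'pics/{n}.png')[160:205,225:270].astype(float)
    a=np.clip(a*(1 if n=='side0' else 1.6),0,255).astype(np.uint8)
    ims.append(cv2.resize(a,(266,266),interpolation=cv2.INTER_CUBIC))
cv2.imwrite('pics/dk.png',np.hstack(ims))
```

```text
(no output)
```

View pics/dk.png

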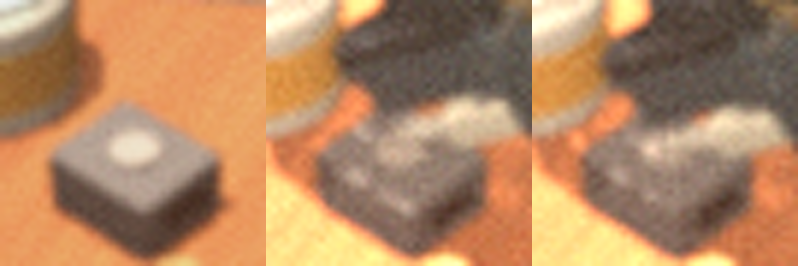

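Emit:
carry_out(delta_pos=[[0,0,0.5],[0,0,1.2],[-0.6,0,1.8],[-1.6,0,2.4],[-2.8,0.1,2.4],[-4.0,0.2,2.4],[-5.2,0.3,2.4],[-6.4,0.3,2.4],[-7.2,0.3,2.2],[-7.5,0.3,2.0],[-7.5,0.3,1.6],[-7.5,0.3,1.6],[-7.5,0.3,1.6]], rot=[[0,0,0],[0,0,0],[0,0,0],[0,0,0],[0,0,0],[0,0,0],[0,0,0],[0,0,0],[0,0,0],[0,0,0],[0,0,0],[0,0,0],[0,0,0]], fingers=[10,10,10,10,10,10,10,10,10,10,10,10,10])

```text
clock: 11.6
tcp_pos: [360.5, -219.7, 120.4]
tool_rot: [-0.498, -0.041, 0.863, -0.071]
ft_force: [-0.4, 0.3, -1.2]
width: 0.218
```

```bash
python3 look.py 7 456 -204 40 45
```

```text
top crop origin 230 188 scale 4.444444444444445
side crop origin 256 164 scale 4.444444444444445
11.7 [ 360.31 -219.66  120.62] [-0.56 -0.2  -1.32] 0.21390659965437106 [-0.45  0.59  1.64 -0.3   1.37  1.09]
[[-0.49  0.16 -0.85]
 [-0.08 -0.99 -0.14]
 [-0.87 -0.    0.5 ]]
```

View pics/z7.png

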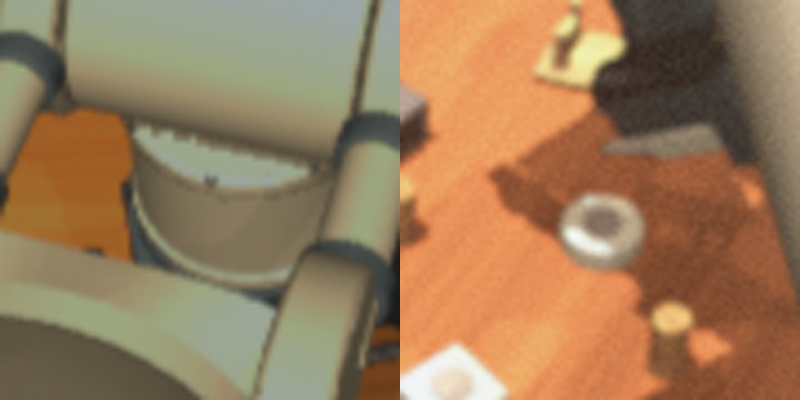

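View pics/side7.png

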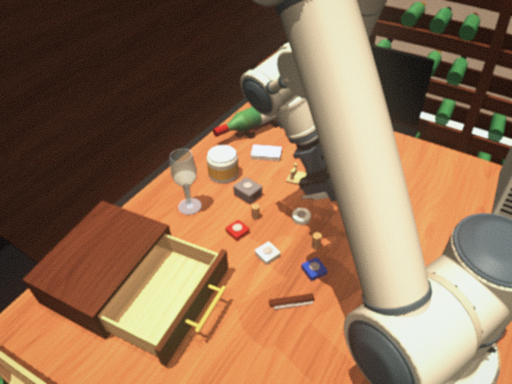

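Run:
```python
from h import *
o=bot.get_obs();M=R.from_quat(o['tool_rot']).as_matrix();t=o['tcp_pos']-19*M[:,0]-102*M[:,2];print(t)
print(proj('side',[t,t+4*-M[:,2],[t[0],t[1],26],[456.5,-204,22]]))
```

```text
[ 456.81497158 -203.54538328   86.10926639]
[[302.45532149 197.78414414]
 [301.21360616 198.01084017]
 [301.10684406 213.14735856]
 [301.18854545 214.07378979]]
```

Tip prediction agrees with the image; lowering onto the round disc.

Emit:
carry_out(delta_pos=[[0,0,-0.6],[0,0,-1.2],[0,0,-1.8],[0,0,-2.1],[0,0,-2.2],[0,0,-2.28],[0,0,-2.28]], rot=[[0,0,0],[0,0,0],[0,0,0],[0,0,0],[0,0,0],[0,0,0],[0,0,0]], fingers=[10,10,10,10,10,10,10])

```text
clock: 12.4
tcp_pos: [359.7, -219.6, 63.9]
tool_rot: [-0.498, -0.041, 0.863, -0.071]
ft_force: [-0.7, 0.3, -0.2]
width: 0.218
```

Emit:
carry_out(delta_pos=[[0,0,-0.04],[0,0,-0.06],[0,0,-0.06]], rot=[[0,0,0],[0,0,0],[0,0,0]], fingers=[10,10,10])

```text
clock: 12.7
tcp_pos: [359.5, -219.6, 62.3]
tool_rot: [-0.498, -0.041, 0.863, -0.071]
ft_force: [-0.0, -0.1, 0.0]
width: 0.217
```

Emit:
carry_out(delta_pos=[[0,0,-0.03],[0,0,-0.03],[0,0,-0.03]], rot=[[0,0,0],[0,0,0],[0,0,0]], fingers=[10,10,10])

```text
clock: 13.0
tcp_pos: [359.5, -219.5, 61.4]
tool_rot: [-0.498, -0.041, 0.863, -0.071]
ft_force: [0.9, 0.1, -0.6]
width: 0.216
```

Emit:
carry_out(delta_pos=[[0,0,-0.03],[0,0,-0.03],[0,0,-0.03]], rot=[[0,0,0],[0,0,0],[0,0,0]], fingers=[10,10,10])

```text
clock: 13.3
tcp_pos: [359.5, -219.6, 60.8]
tool_rot: [-0.498, -0.041, 0.863, -0.071]
ft_force: [-0.7, -0.0, 4.0]
width: 0.217
```

Emit:
carry_out(delta_pos=[[0,0,-0.03],[0,0,-0.03],[0,0,-0.03]], rot=[[0,0,0],[0,0,0],[0,0,0]], fingers=[10,10,10])

```text
clock: 13.6
tcp_pos: [359.3, -219.6, 60.2]
tool_rot: [-0.498, -0.041, 0.863, -0.071]
ft_force: [-2.3, 0.5, 7.9]
width: 0.215
```

Emit:
carry_out(delta_pos=[[0,0,0.03],[0,0,0.03],[0,0,0.03],[0,0,0.03],[0,0,0.03],[0,0,0.03],[0,0,0.03],[0,0,0.03],[0,0,0.03],[0,0,0.03],[0,0,0.03],[0,0,0.03],[0,0,0.03],[0,0,0.03],[0,0,0.03],[0,0,0.03],[0,0,0.03],[0,0,0.03],[0,0,0.03],[0,0,0.03]], rot=[[0,0,0],[0,0,0],[0,0,0],[0,0,0],[0,0,0],[0,0,0],[0,0,0],[0,0,0],[0,0,0],[0,0,0],[0,0,0],[0,0,0],[0,0,0],[0,0,0],[0,0,0],[0,0,0],[0,0,0],[0,0,0],[0,0,0],[0,0,0]], fingers=[10,10,10,10,10,10,10,10,10,10,10,10,10,10,10,10,10,10,10,10])

```text
clock: 15.6
tcp_pos: [359.5, -219.5, 60.7]
tool_rot: [-0.498, -0.041, 0.863, -0.071]
ft_force: [-2.4, -0.5, 3.7]
width: 0.214
```

```bash
python3 look.py 8 456 -204 22 25
```

```text
top crop origin 250 208 scale 8.0
side crop origin 276 189 scale 8.0
15.7 [ 359.44 -219.54   60.67] [-3.36 -0.49  3.19] 0.21527796322818843 [-0.45  0.68  1.68 -0.31  1.24  1.13]
[[-0.49  0.16 -0.85]
 [-0.08 -0.99 -0.14]
 [-0.87 -0.    0.5 ]]
```

View pics/z8.png

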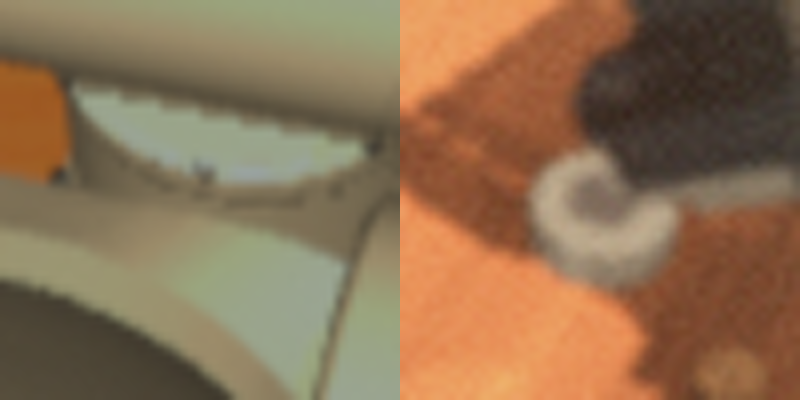

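Emit:
carry_out(delta_pos=[[0,0,0],[0,0,0],[0,0,0],[0,0,0],[0,0,0],[0,0,0],[0,0,0],[0,0,0],[0,0,0],[0,0,0],[0,0,0],[0,0,0],[0,0,0],[0,0,0]], rot=[[0,0,0],[0,0,0],[0,0,0],[0,0,0],[0,0,0],[0,0,0],[0,0,0],[0,0,0],[0,0,0],[0,0,0],[0,0,0],[0,0,0],[0,0,0],[0,0,0]], fingers=[10,10,10,10,10,10,10,10,10,10,10,10,10,10])

```text
clock: 17.1
tcp_pos: [359.5, -219.5, 60.6]
tool_rot: [-0.498, -0.041, 0.863, -0.071]
ft_force: [-2.8, -0.2, 4.1]
width: 0.214
```

Run:
```python
from h import *
o=bot.get_obs();print(o['clock'],o['tcp_pos'],o['ft_force'],o['moment'],o['width'])
```

```text
17.1 [ 359.46709367 -219.52190649   60.63827239] [-2.83531482 -0.24342634  4.08034234] [-0.02166487  0.12318647 -0.02096696] 0.2143943869193798
```

Emit:
carry_out(delta_pos=[[0,0,0.5],[0,0,1.3],[0,0.4,2.1],[0.1,1.2,2.6],[0.2,2.2,2.6],[0.3,3.4,2.6],[0.4,4.6,2.6],[0.6,5.7,2.6],[0.66,6.4,2.4],[0.66,6.7,2.0],[0.66,6.7,1.6],[0.66,6.7,1.6],[0.66,6.7,1.6]], rot=[[0,0,0],[0,0,0],[0,0,0],[0,0,0],[0,0,0],[0,0,0],[0,0,0],[0,0,0],[0,0,0],[0,0,0],[0,0,0],[0,0,0],[0,0,0]], fingers=[10,10,10,10,10,10,10,10,10,10,10,10,10])

```text
clock: 18.4
tcp_pos: [375.8, -52.7, 100.5]
tool_rot: [-0.498, -0.041, 0.863, -0.071]
ft_force: [-1.2, 0.1, -1.2]
width: 0.216
```

```bash
python3 look.py 9 473 -37 40 40;  python3 - <<'E'
from h import *
o=bot.get_obs();M=R.from_quat(o['tool_rot']).as_matrix();t=o['tcp_pos']-19*M[:,0]-102*M[:,2];print(t)
print(proj('side',[t,t+4*-M[:,2],[t[0],t[1],26],[473,-36.5,22]]))
E
```

```text
top crop origin 168 188 scale 5.0
side crop origin 227 206 scale 5.0
18.5 [376.03 -52.67 100.8 ] [-0.61  0.45 -1.36] 0.21703040346732339 [-0.15  0.6   1.69 -0.16  1.35  1.33]
[[-0.49  0.16 -0.85]
 [-0.08 -0.99 -0.14]
 [-0.87 -0.    0.5 ]]
[472.54783818 -36.67913695  66.25958565]
[[267.36977529 239.51891357]
 [266.10310386 239.66986534]
 [267.27641849 249.63787467]
 [267.08505101 250.59173614]]
```

View pics/z9.png

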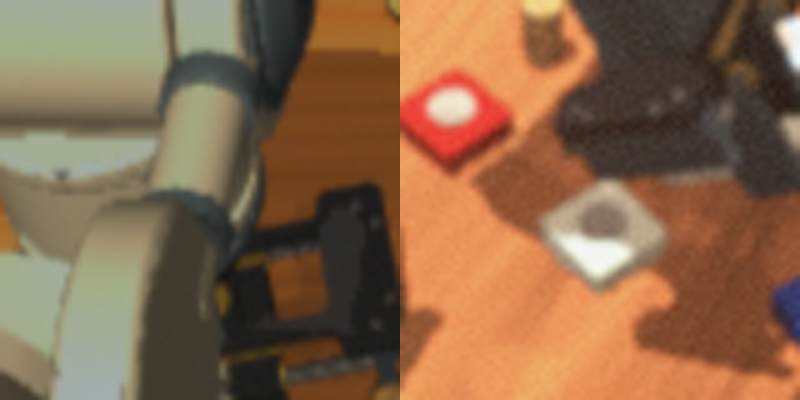

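Emit:
carry_out(delta_pos=[[0,0,-0.5],[0,0,-0.9],[0,0,-1.2],[0,0,-1.4],[0,0,-1.52],[0,0,-1.52]], rot=[[0,0,0],[0,0,0],[0,0,0],[0,0,0],[0,0,0],[0,0,0]], fingers=[10,10,10,10,10,10])

```text
clock: 19.1
tcp_pos: [375.8, -52.0, 62.3]
tool_rot: [-0.498, -0.041, 0.863, -0.071]
ft_force: [-0.2, -0.0, -1.2]
width: 0.215
```

Emit:
carry_out(delta_pos=[[0,0,-0.03],[0,0,-0.04],[0,0,-0.04]], rot=[[0,0,0],[0,0,0],[0,0,0]], fingers=[10,10,10])

```text
clock: 19.4
tcp_pos: [376.1, -52.1, 61.8]
tool_rot: [-0.498, -0.041, 0.863, -0.071]
ft_force: [0.1, 0.4, -1.6]
width: 0.217
```

Emit:
carry_out(delta_pos=[[0,0,-0.02],[0,0,-0.03],[0,0,-0.03]], rot=[[0,0,0],[0,0,0],[0,0,0]], fingers=[10,10,10])

```text
clock: 19.7
tcp_pos: [376.0, -52.1, 61.0]
tool_rot: [-0.498, -0.041, 0.863, -0.071]
ft_force: [0.6, -0.5, 0.6]
width: 0.213
```

Emit:
carry_out(delta_pos=[[0,0,-0.02],[0,0,-0.02]], rot=[[0,0,0],[0,0,0]], fingers=[10,10])

```text
clock: 19.9
tcp_pos: [375.9, -52.0, 60.5]
tool_rot: [-0.498, -0.041, 0.863, -0.071]
ft_force: [-0.3, -0.5, 4.7]
width: 0.214
```

Emit:
carry_out(delta_pos=[[0,0,0],[0,0,0],[0,0,0],[0,0,0],[0,0,0],[0,0,0],[0,0,0],[0,0,0],[0,0,0],[0,0,0],[0,0,0],[0,0,0],[0,0,0],[0,0,0],[0,0,0],[0,0,0],[0,0,0],[0,0,0],[0,0,0],[0,0,0]], rot=[[0,0,0],[0,0,0],[0,0,0],[0,0,0],[0,0,0],[0,0,0],[0,0,0],[0,0,0],[0,0,0],[0,0,0],[0,0,0],[0,0,0],[0,0,0],[0,0,0],[0,0,0],[0,0,0],[0,0,0],[0,0,0],[0,0,0],[0,0,0]], fingers=[10,10,10,10,10,10,10,10,10,10,10,10,10,10,10,10,10,10,10,10])

```text
clock: 21.9
tcp_pos: [375.9, -52.0, 60.5]
tool_rot: [-0.498, -0.041, 0.863, -0.071]
ft_force: [-0.8, -1.4, 4.6]
width: 0.216
```

```bash
python3 look.py 10 473 -37 22 25
```

```text
top crop origin 183 203 scale 8.0
side crop origin 242 225 scale 8.0
22.0 [375.96 -52.06  60.48] [-0.61  0.16  4.44] 0.2173673159263152 [-0.15  0.67  1.72 -0.16  1.26  1.34]
[[-0.49  0.16 -0.85]
 [-0.08 -0.99 -0.14]
 [-0.87 -0.    0.5 ]]
```

View pics/z10.png

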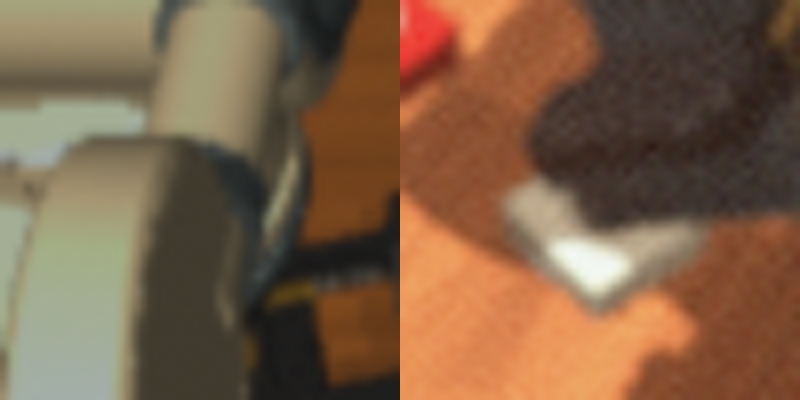

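Emit:
carry_out(delta_pos=[[0,0,0],[0,0,0],[0,0,0],[0,0,0],[0,0,0],[0,0,0],[0,0,0],[0,0,0],[0,0,0],[0,0,0],[0,0,0],[0,0,0],[0,0,0],[0,0,0]], rot=[[0,0,0],[0,0,0],[0,0,0],[0,0,0],[0,0,0],[0,0,0],[0,0,0],[0,0,0],[0,0,0],[0,0,0],[0,0,0],[0,0,0],[0,0,0],[0,0,0]], fingers=[10,10,10,10,10,10,10,10,10,10,10,10,10,10])

```text
clock: 23.4
tcp_pos: [375.9, -52.1, 60.5]
tool_rot: [-0.498, -0.041, 0.863, -0.071]
ft_force: [-1.2, -0.7, 5.2]
width: 0.214
```

Emit:
carry_out(delta_pos=[[0,0,0.5],[0,0,1.3],[0.3,-0.3,2.2],[0.9,-0.9,3.0],[1.8,-1.9,3.2],[2.8,-2.9,3.2],[3.8,-3.9,3.2],[4.8,-4.9,3.2],[5.7,-5.9,3.2],[6.4,-6.6,3.0],[6.8,-7.0,2.6],[6.8,-7.0,2.2],[6.8,-7.0,1.8],[6.8,-7.0,1.8]], rot=[[0,0,0],[0,0,0],[0,0,0],[0,0,0],[0,0,0],[0,0,0],[0,0,0],[0,0,0],[0,0,0],[0,0,0],[0,0,0],[0,0,0],[0,0,0],[0,0,0]], fingers=[10,10,10,10,10,10,10,10,10,10,10,10,10,10])

```text
clock: 24.8
tcp_pos: [544.7, -226.0, 104.3]
tool_rot: [-0.497, -0.042, 0.864, -0.071]
ft_force: [-1.0, -0.1, -1.2]
width: 0.213
```

```bash
python3 look.py 11 640 -212 60 30;  python3 - <<'E'
from h import *
o=bot.get_obs();M=R.from_quat(o['tool_rot']).as_matrix();t=o['tcp_pos']-19*M[:,0]-102*M[:,2];print(t)
print(proj('side',[t,t+4*-M[:,2]]))
E
```

```text
top crop origin 247 128 scale 6.666666666666667
side crop origin 218 151 scale 6.666666666666667
24.9 [ 545.48 -226.4   105.7 ] [ 0.12 -0.44 -1.37] 0.21848028834187316 [-0.35  0.81  1.15 -0.25  1.64  1.1 ]
[[-0.49  0.16 -0.85]
 [-0.08 -0.99 -0.14]
 [-0.87 -0.    0.5 ]]
[ 641.94701018 -210.25416628   71.08072603]
[[247.27753434 178.85792401]
 [246.22590359 179.1069817 ]]
```

View pics/z11.png

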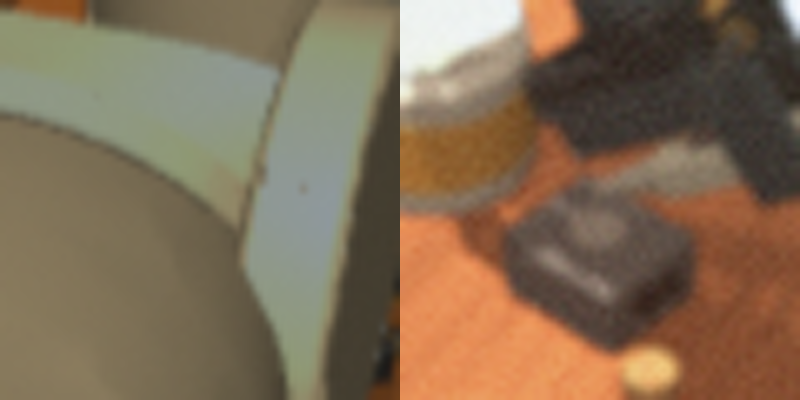

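Emit:
carry_out(delta_pos=[[0,-0.04,-0.4],[0,-0.04,-0.7],[0,-0.04,-0.85],[0,-0.04,-0.92],[0,-0.04,-0.92]], rot=[[0,0,0],[0,0,0],[0,0,0],[0,0,0],[0,0,0]], fingers=[10,10,10,10,10])

```text
clock: 25.4
tcp_pos: [545.8, -228.0, 82.2]
tool_rot: [-0.498, -0.041, 0.863, -0.071]
ft_force: [-0.3, -0.7, -1.2]
width: 0.22
```

Emit:
carry_out(delta_pos=[[0,0,-0.03],[0,0,-0.04],[0,0,-0.04]], rot=[[0,0,0],[0,0,0],[0,0,0]], fingers=[10,10,10])

```text
clock: 25.7
tcp_pos: [546.0, -228.1, 81.5]
tool_rot: [-0.498, -0.041, 0.863, -0.071]
ft_force: [-0.1, -0.8, -0.5]
width: 0.215
```

Emit:
carry_out(delta_pos=[[0,0,-0.02],[0,0,-0.02],[0,0,-0.02]], rot=[[0,0,0],[0,0,0],[0,0,0]], fingers=[10,10,10])

```text
clock: 26.0
tcp_pos: [546.0, -228.1, 81.1]
tool_rot: [-0.498, -0.041, 0.863, -0.071]
ft_force: [0.7, -0.2, 0.8]
width: 0.212
```

Contact begins; press a touch more and hold.

Emit:
carry_out(delta_pos=[[0,0,-0.02],[0,0,-0.02],[0,0,-0.02],[0,0,-0.02],[0,0,-0.02],[0,0,-0.02],[0,0,-0.02],[0,0,-0.02],[0,0,-0.02],[0,0,-0.02],[0,0,-0.02],[0,0,-0.02],[0,0,-0.02],[0,0,-0.02],[0,0,-0.02],[0,0,-0.02],[0,0,-0.02],[0,0,-0.02],[0,0,-0.02],[0,0,-0.02]], rot=[[0,0,0],[0,0,0],[0,0,0],[0,0,0],[0,0,0],[0,0,0],[0,0,0],[0,0,0],[0,0,0],[0,0,0],[0,0,0],[0,0,0],[0,0,0],[0,0,0],[0,0,0],[0,0,0],[0,0,0],[0,0,0],[0,0,0],[0,0,0]], fingers=[10,10,10,10,10,10,10,10,10,10,10,10,10,10,10,10,10,10,10,10])

```text
clock: 28.0
tcp_pos: [546.0, -228.1, 80.5]
tool_rot: [-0.498, -0.041, 0.863, -0.071]
ft_force: [-0.7, -0.0, 4.9]
width: 0.214
```

Emit:
carry_out(delta_pos=[[0,0,0],[0,0,0],[0,0,0],[0,0,0],[0,0,0],[0,0,0],[0,0,0],[0,0,0],[0,0,0],[0,0,0],[0,0,0],[0,0,0],[0,0,0],[0,0,0]], rot=[[0,0,0],[0,0,0],[0,0,0],[0,0,0],[0,0,0],[0,0,0],[0,0,0],[0,0,0],[0,0,0],[0,0,0],[0,0,0],[0,0,0],[0,0,0],[0,0,0]], fingers=[10,10,10,10,10,10,10,10,10,10,10,10,10,10])

```text
clock: 29.4
tcp_pos: [546.0, -228.1, 80.5]
tool_rot: [-0.498, -0.041, 0.863, -0.071]
ft_force: [-1.4, 0.1, 5.5]
width: 0.212
```

```bash
python3 look.py 12 640 -212 60 30
python3 - <<'E'
from h import *
ims=[]
for n in ('side0','side12'):
    a=cv2.imread(f'pics/{n}.png')[160:205,225:270].astype(float)
    a=np.clip(a*(1 if n=='side0' else 1.6),0,255).astype(np.uint8)
    ims.append(cv2.resize(a,(400,400),interpolation=cv2.INTER_CUBIC))
cv2.imwrite('pics/dk2.png',np.hstack(ims))
E
```

```text
top crop origin 247 128 scale 6.666666666666667
side crop origin 218 151 scale 6.666666666666667
29.5 [ 545.95 -228.05   80.5 ] [-2.13 -0.55  5.15] 0.2156703793352869 [-0.35  0.84  1.16 -0.25  1.6   1.11]
[[-0.49  0.16 -0.85]
 [-0.08 -0.99 -0.14]
 [-0.87 -0.    0.5 ]]
```

View pics/dk2.png

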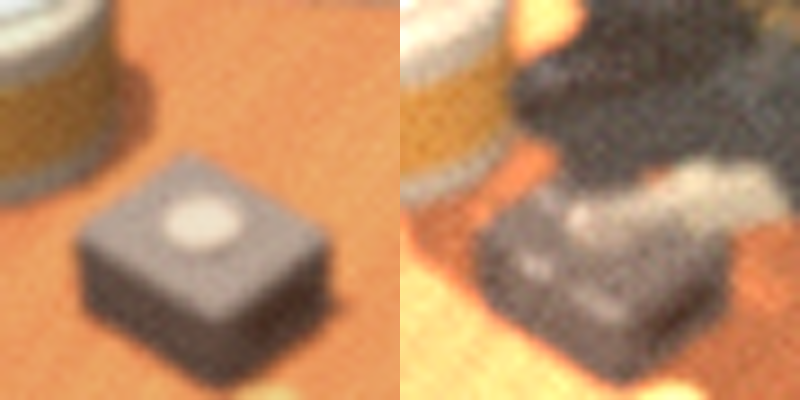

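Emit:
carry_out(delta_pos=[[0,0,0.6],[0,0,1.4],[0,0,2.2],[-0.1,-0.5,2.8],[-0.2,-1.2,2.8],[-0.4,-2.2,2.8],[-0.6,-3.2,2.8],[-0.8,-4.2,2.8],[-0.9,-5.0,2.8],[-1.0,-5.56,2.8],[-1.0,-5.56,2.8],[-1.0,-5.56,2.8],[-1.0,-5.56,2.8]], rot=[[0,0,0],[0,0,0],[0,0,0],[0.8,-4.9,0],[1.6,-9.9,0],[2.5,-14.8,0],[3.3,-19.7,0],[4.1,-24.6,0],[4.9,-29.6,0],[4.9,-29.6,0],[4.9,-29.6,0],[4.9,-29.6,0],[4.9,-29.6,0]], fingers=[10,10,10,10,10,10,10,10,10,10,10,10,10])

```text
clock: 30.8
tcp_pos: [521.7, -365.9, 150.2]
tool_rot: [-0.704, -0.059, 0.705, -0.059]
ft_force: [-0.1, 0.3, -0.5]
width: 0.213
```

```bash
python3 look.py 13 571 -358 165 55
```

```text
top crop origin 292 124 scale 3.6363636363636362
side crop origin 237 80 scale 3.6363636363636362
30.9 [ 521.63 -365.98  150.22] [ 0.57  0.4  -1.66] 0.21858731235852968 [-0.71  0.57  1.39 -0.    1.18  0.7 ]
[[-0.    0.17 -0.99]
 [ 0.   -0.99 -0.17]
 [-1.   -0.    0.  ]]
```

View pics/z13.png

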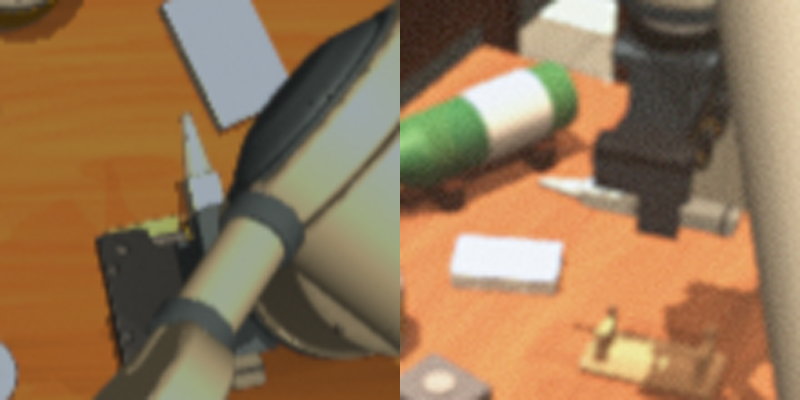

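Emit:
carry_out(delta_pos=[[0,0,-1],[0,0,-2],[0,0,-3],[0,0,-4],[0,0,-4.5],[0,0,-4.8],[0,0,-5.0],[0,0,-5.08],[0,0,-5.08],[0,0,-5.08]], rot=[[0,0,0],[0,0,0],[0,0,0],[0,0,0],[0,0,0],[0,0,0],[0,0,0],[0,0,0],[0,0,0],[0,0,0]], fingers=[10,10,10,10,10,10,10,10,10,10])

```text
clock: 31.9
tcp_pos: [521.3, -367.3, 24.1]
tool_rot: [0.705, 0.058, -0.704, 0.059]
ft_force: [-1.0, 0.3, -0.6]
width: 0.218
```

```bash
python3 look.py 14 540 -365 40 35
```

```text
top crop origin 303 163 scale 5.714285714285714
side crop origin 265 134 scale 5.714285714285714
32.0 [ 521.22 -367.29   24.03] [ 0.29 -0.56 -1.09] 0.2142527796722444 [-0.71  0.73  1.48  0.    0.93  0.7 ]
[[ 0.    0.16 -0.99]
 [-0.   -0.99 -0.16]
 [-1.    0.   -0.  ]]
```

View pics/z14.png

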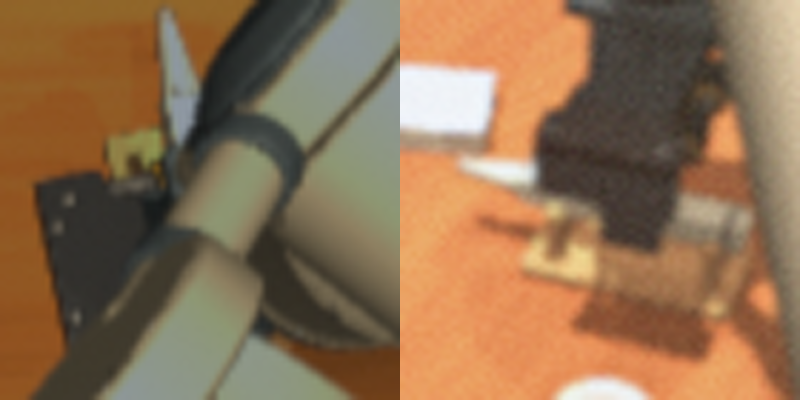

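Emit:
carry_out(delta_pos=[[0,0,-0.05],[0,0,-0.09],[0,0,-0.09]], rot=[[0,0,0],[0,0,0],[0,0,0]], fingers=[10,10,10])

```text
clock: 32.3
tcp_pos: [521.0, -367.1, 21.4]
tool_rot: [0.705, 0.058, -0.705, 0.058]
ft_force: [-1.2, 0.7, 4.3]
width: 0.216
```

Emit:
carry_out(delta_pos=[[0,0,-0.03],[0,0,-0.03]], rot=[[0,0,0],[0,0,0]], fingers=[10,10])

```text
clock: 32.5
tcp_pos: [521.1, -367.1, 21.4]
tool_rot: [0.705, 0.058, -0.705, 0.058]
ft_force: [-4.3, 3.1, 15.3]
width: 0.214
```

Seated. Open (not too wide) and rise.

Emit:
carry_out(delta_pos=[[0,0,0.03],[0,0,0.03],[0,0,0.03],[0,0,0.03],[0,0,0.03],[0,0,0.03],[0,0,0.03],[0,0,0.03],[0,0,1],[0,0,2],[0,0,3],[0,0,4],[0,0,5],[0,0,5.5],[0,0,5.5]], rot=[[0,0,0],[0,0,0],[0,0,0],[0,0,0],[0,0,0],[0,0,0],[0,0,0],[0,0,0],[0,0,0],[0,0,0],[0,0,0],[0,0,0],[0,0,0],[0,0,0],[0,0,0]], fingers=[30,60,80,80,80,80,80,80,80,80,80,80,80,80,80])

```text
clock: 34.0
tcp_pos: [521.6, -367.6, 159.4]
tool_rot: [0.705, 0.058, -0.704, 0.059]
ft_force: [0.0, -0.7, -0.2]
width: 0.876
```

Emit:
carry_out(delta_pos=[[0,0,0],[0,1,0],[0,2,0],[0,3.5,0],[0,5,0],[0,6.5,0],[0,8,0],[0,9.2,0],[0,9.2,0],[0,9.2,0]], rot=[[0,0,0],[0,0,0],[0,0,0],[0,0,0],[0,0,0],[0,0,0],[0,0,0],[0,0,0],[0,0,0],[0,0,0]], fingers=[80,80,80,80,80,80,80,80,80,80])

```text
clock: 35.0
tcp_pos: [520.5, -136.5, 156.9]
tool_rot: [-0.704, -0.059, 0.705, -0.059]
ft_force: [1.0, 0.1, -0.0]
width: 0.878
```

```bash
python3 look.py 15 530 -365 40 35; python3 m2.py pics/top15.png
```

```text
top crop origin 303 167 scale 5.714285714285714
side crop origin 268 135 scale 5.714285714285714
35.1 [ 520.81 -137.64  157.2 ] [ 0.16 -0.69 -0.37] 0.8788746069887725 [-0.37  0.44  1.63 -0.    1.08  1.04]
[[-0.    0.16 -0.99]
 [ 0.   -0.99 -0.16]
 [-1.   -0.    0.  ]]
px [215. 282.] bb (210, 277, 11, 11) ar 74.0 world@20 [341.8 -50.2  20. ] size 24.167514302079347 24.49085424310701 ang -136.04938596085486
px [213.1 326.5] bb (161, 275, 118, 103) ar 3671.5 world@20 [235.4 -43.6  20. ] size 188.46327453442177 296.7528401938956 ang -105.09947178831261
px [508. 304.] bb (505, 265, 7, 79) ar 236.0 world@20 [ 262.1 -787.8   20. ] size 15.792958323819501 193.19669219311055 ang 174.56712801693772
px [143.8 296. ] bb (126, 258, 40, 75) ar 1177.0 world@20 [314.2 125.2  20. ] size 188.04702785852223 47.42332271069182 ang -21.762539000708948
px [278.8 258.9] bb (268, 243, 22, 34) ar 370.5 world@20 [ 393.4 -210.7   20. ] size 78.2875196742144 34.20520237958513 ang -18.097847865437828
px [208.2 229.1] bb (197, 217, 22, 25) ar 204.0 world@20 [473.  -35.5  20. ] size 48.857552539804516 48.6592750189
[... 1060 characters left out ...]
9] bb (337, 116, 36, 43) ar 806.0 world@20 [ 700.3 -420.    20. ] size 60.2864425220528 101.32008104876397 ang -157.71707716381576
px [224.  119.1] bb (211, 109, 26, 19) ar 266.5 world@20 [755.1 -81.3  20. ] size 66.63711902439368 44.02750176689749 ang -81.11396209186263
px [228.5 103. ] bb (225, 95, 8, 17) ar 60.0 world@20 [797.9 -93.8  20. ] size 42.981131471969654 18.268990944835387 ang -1.1916941185944538
px [294.8 105.8] bb (275, 87, 40, 38) ar 1092.5 world@20 [ 787.1 -266.8   20. ] size 102.94843289945429 99.21059950954513 ang -45.75459798270619
px [424.6  90.8] bb (405, 74, 39, 34) ar 755.0 world@20 [ 821.1 -615.    20. ] size 68.61589807055512 91.79417163667473 ang -111.5060031841097
```

View pics/z15.png

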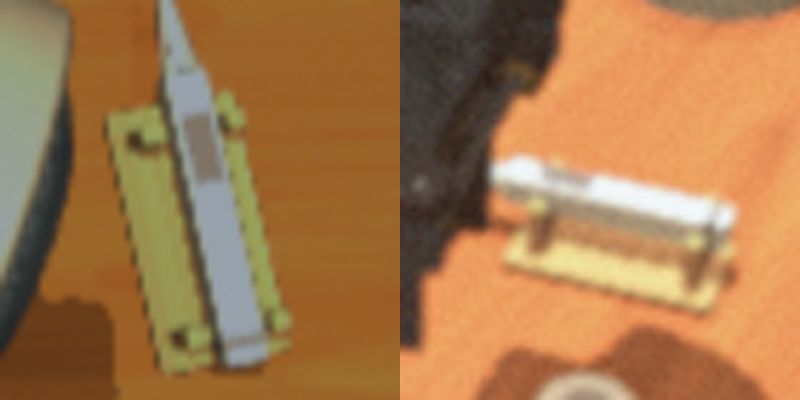

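View pics/top15.png

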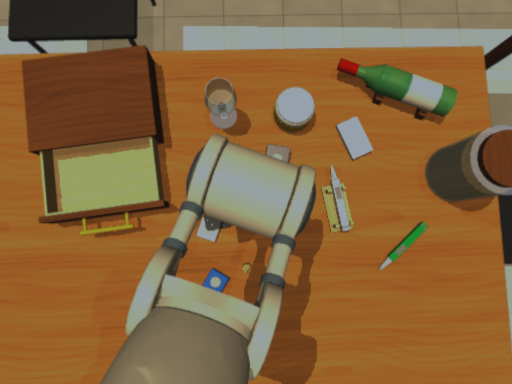

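Emit:
carry_out(delta_pos=[[-0.3,0.7,0],[-0.6,1.4,0],[-1.0,2.1,0],[-1.4,2.8,0],[-1.7,3.5,-0.5],[-1.92,4.02,-1],[-1.92,4.02,-2],[-1.92,4.02,-3],[-1.92,4.02,-4],[-1.92,4.02,-4],[-1.92,4.02,-4]], rot=[[0,0,-5],[0,0,-10],[0,0,-15],[0,0,-20],[0,0,-25],[0,0,-28.5],[0,0,-28.5],[0,0,-28.5],[0,0,-28.5],[0,0,-28.5],[0,0,-28.5]], fingers=[75,75,75,75,75,75,75,75,75,75,75])

```text
clock: 36.2
tcp_pos: [472.9, -37.1, 58.0]
tool_rot: [-0.697, 0.117, 0.698, 0.117]
ft_force: [-0.4, 0.4, -0.1]
width: 0.824
```

```bash
python3 look.py 16 473 -37 22 35
```

```text
top crop origin 173 193 scale 5.714285714285714
side crop origin 232 215 scale 5.714285714285714
36.3 [473.66 -37.03  58.86] [0.16 0.35 0.95] 0.8232504556828388 [-0.2   0.52  1.88 -0.    0.74  1.7 ]
[[ 0.   -0.33 -0.95]
 [-0.   -0.95  0.33]
 [-1.   -0.   -0.  ]]
```

View pics/z16.png

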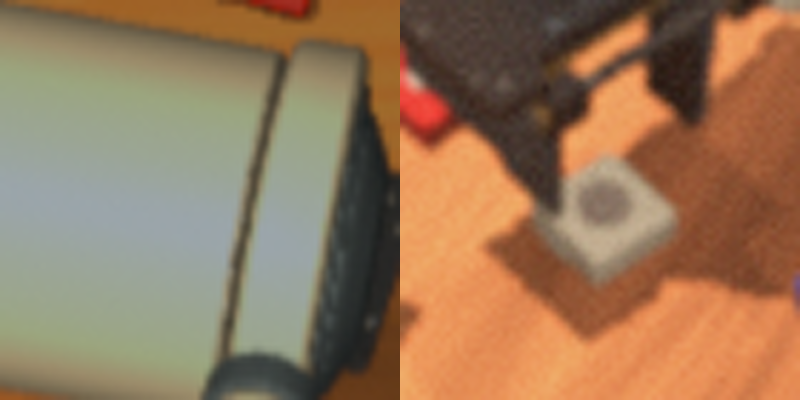

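Emit:
carry_out(delta_pos=[[0,0,-0.7],[0,0,-1.4],[0,0,-1.9],[0,0,-2.1],[0,0,-2.12],[0,0,-2.12],[0,0,-2.12],[0,0,-2.12],[0,0,-2.12],[0,0,-2.12],[0,0,-2.12],[0,0,-2.12],[0,0,-2.12],[0,0,-2.12],[0,0,-2.12]], rot=[[0,0,0],[0,0,0],[0,0,0],[0,0,0],[0,0,0],[0,0,0],[0,0,0],[0,0,0],[0,0,0],[0,0,0],[0,0,0],[0,0,0],[0,0,0],[0,0,0],[0,0,0]], fingers=[75,75,75,75,75,75,65,50,40,40,40,40,40,40,40], grip_force=45)

```text
clock: 37.8
tcp_pos: [473.1, -36.5, 5.2]
tool_rot: [0.698, -0.117, -0.697, -0.117]
ft_force: [0.2, 0.0, 6.4]
width: 0.544
```

Emit:
carry_out(delta_pos=[[0,0,0.5],[0,0,1.2],[0,0,2],[0,0,3],[0,0,4],[0,0,5],[0,0,5.6],[0,0,5.6],[0,0,5.6]], rot=[[0,0,0],[0,0,0],[0,0,0],[0,0,0],[0,0,0],[0,0,0],[0,0,0],[0,0,0],[0,0,0]], fingers=[40,40,40,40,40,40,40,40,40])

```text
clock: 38.7
tcp_pos: [472.8, -36.5, 144.6]
tool_rot: [0.697, -0.117, -0.697, -0.117]
ft_force: [-0.0, 0.4, -1.2]
width: 0.546
```

```bash
python3 look.py 17 473 -37 150 45
```

```text
top crop origin 158 183 scale 4.444444444444445
side crop origin 222 171 scale 4.444444444444445
38.8 [472.36 -36.41 143.97] [ 0.19 -0.04 -0.37] 0.5431263006600381 [-0.2   0.38  1.79  0.    0.97  1.7 ]
[[-0.   -0.33 -0.95]
 [ 0.   -0.95  0.33]
 [-1.    0.    0.  ]]
```

View pics/z17.png

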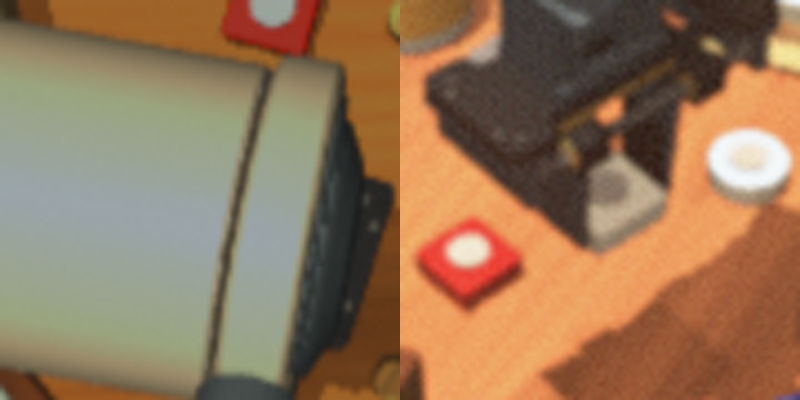

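Emit:
carry_out(delta_pos=[[0.5,0.8,0],[1.0,1.6,0],[1.6,2.6,0],[2.2,3.6,0],[2.9,4.6,0],[3.6,5.7,0],[4.3,6.8,0],[4.88,7.8,0],[4.88,7.8,0],[4.88,7.8,0]], rot=[[0,0,3],[0,0,6],[0,0,9],[0,0,13],[0,0,17],[0,0,21],[0,0,25],[0,0,25],[0,0,25],[0,0,25]], fingers=[40,40,40,40,40,40,40,40,40,40])

```text
clock: 39.8
tcp_pos: [594.3, 158.7, 143.5]
tool_rot: [-0.705, -0.037, 0.707, -0.037]
ft_force: [0.1, -0.2, -0.3]
width: 0.548
```

```bash
python3 look.py 18 590 200 50 60
```

```text
top crop origin 50 123 scale 3.3333333333333335
side crop origin 114 229 scale 3.3333333333333335
39.9 [594.14 157.75 144.07] [-0.27  0.17 -1.09] 0.5430685097736825 [ 0.16  0.55  1.45 -0.    1.14  1.63]
[[-0.    0.1  -0.99]
 [-0.   -0.99 -0.1 ]
 [-1.    0.    0.  ]]
```

View pics/z18.png

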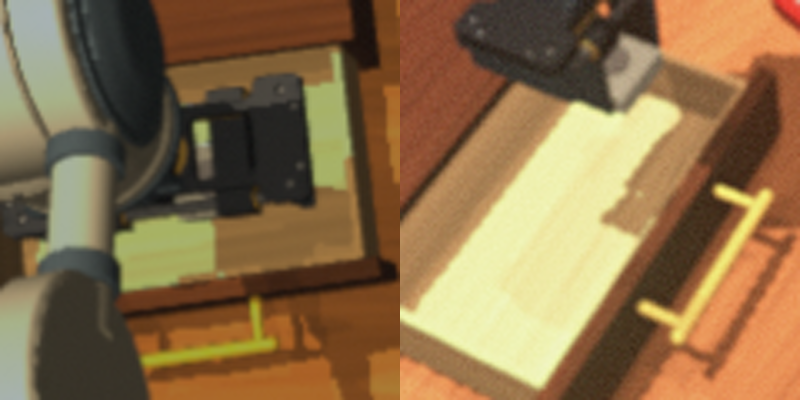

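Emit:
carry_out(delta_pos=[[0,0,-1],[0,0,-2],[0,0,-3],[0,0,-4],[0,0,-4.4],[0,0,-4.64],[0,0,-4.64],[0,0,-4.64]], rot=[[0,0,0],[0,0,0],[0,0,0],[0,0,0],[0,0,0],[0,0,0],[0,0,0],[0,0,0]], fingers=[40,40,40,40,40,40,40,40])

```text
clock: 40.7
tcp_pos: [595.5, 158.4, 29.9]
tool_rot: [0.707, 0.037, -0.706, 0.037]
ft_force: [0.3, -0.0, -0.0]
width: 0.547
```

Emit:
carry_out(delta_pos=[[0,0,0],[0,0,0],[0,0,0],[0,0,0],[0,0,0],[0,0,0.8],[0,0,1.8],[0,0,2.8],[0,0,4],[0,0,5.2],[0,0,5.2]], rot=[[0,0,0],[0,0,0],[0,0,0],[0,0,0],[0,0,0],[0,0,0],[0,0,0],[0,0,0],[0,0,0],[0,0,0],[0,0,0]], fingers=[55,65,70,70,70,70,70,70,70,70,70])

```text
clock: 41.8
tcp_pos: [597.0, 158.8, 162.9]
tool_rot: [0.708, 0.037, -0.704, 0.037]
ft_force: [0.4, 0.1, -0.1]
width: 0.766
```

```bash
python3 look.py 19 590 200 50 60
```

```text
top crop origin 50 123 scale 3.3333333333333335
side crop origin 114 229 scale 3.3333333333333335
41.9 [595.16 158.5  159.31] [-1.22 -1.34 -0.5 ] 0.7661055710536525 [ 0.16  0.53  1.43 -0.    1.17  1.63]
[[ 0.    0.1  -0.99]
 [ 0.   -0.99 -0.1 ]
 [-1.   -0.   -0.  ]]
```

View pics/z19.png

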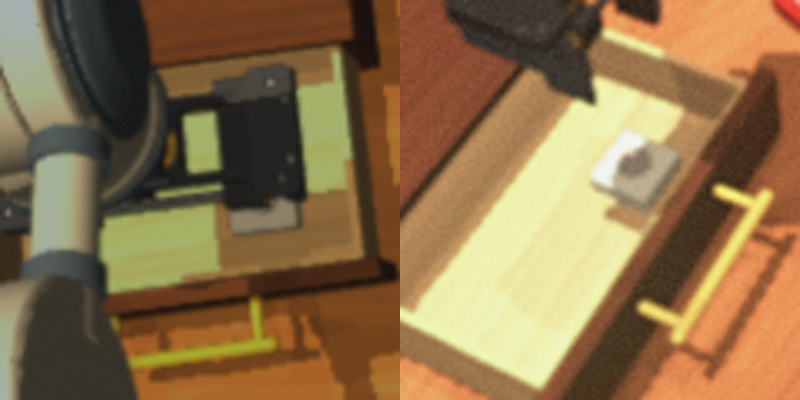

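View pics/side19.png

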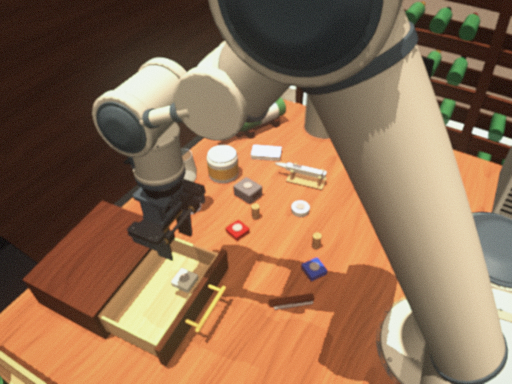

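```bash
python3 m2.py pics/top19.png | grep -v "ar 1[0-9][0-9][0-9]" | head -20; python3 -c "
import cv2
a=cv2.imread('pics/top19.png');cv2.imwrite('pics/t19z.png',cv2.resize(a[120:300,190:370],None,fx=3.3,fy=3.3))"
```

```text
px [508. 304.] bb (505, 265, 7, 79) ar 237.0 world@20 [ 262.1 -787.8   20. ] size 15.792958323819501 193.19669219311055 ang 174.56712801693772
px [285.7 226.4] bb (275, 216, 22, 22) ar 332.5 world@20 [ 473.8 -231.    20. ] size 52.33057505341941 52.8753023523006 ang -155.45253464572352
px [128.7 187.3] bb (120, 183, 19, 9) ar 75.5 world@20 [583.9 163.4  20. ] size 45.52708298058062 18.63551352313242 ang -85.09281668391606
px [218.5 183.5] bb (214, 179, 10, 10) ar 64.0 world@20 [587.4 -63.7  20. ] size 22.900219725961183 23.06762225532779 ang 178.81212984538345
px [ 66. 184.] bb (59, 169, 15, 31) ar 338.5 world@20 [596.6 321.3  20. ] size 77.80483796463072 33.35185003387355 ang -1.218266853561773
px [338.9 197.5] bb (331, 165, 19, 66) ar 398.5 world@20 [ 543.9 -370.2   20. ] size 20.679517328833928 170.94111683756515 ang -170.41674319439377
px [276.2 158.4] bb (264, 145, 26, 28) ar 515.0 world@20 [ 648.7 -213.1   20. ] size 66.11969336039489 57.352039441249225 ang -11.184398197103931
px [490.5 158.5] bb (470, 124, 42, 70) ar 619.5 world@20 [ 635.4 -777.2   20. ] size 111.8213567613269 184.67473662961095 ang 174.12016744932828
px [354.5 137. ] bb (337, 116, 36, 43) ar 818.0 world@20 [ 700.2 -419.5   20. ] size 60.02564602557986 102.0185958335187 ang -156.7682481920537
px [222.7 112.1] bb (208, 94, 29, 35) ar 468.0 world@20 [774.2 -78.3  20. ] size 67.01452481495782 84.94144244031476 ang -170.3658025518319
px [424.5  90.7] bb (405, 74, 39, 34) ar 755.5 world@20 [ 821.4 -614.7   20. ] size 68.10785156013023 92.63256860078964 ang -111.35268421551358
```

View pics/t19z.png

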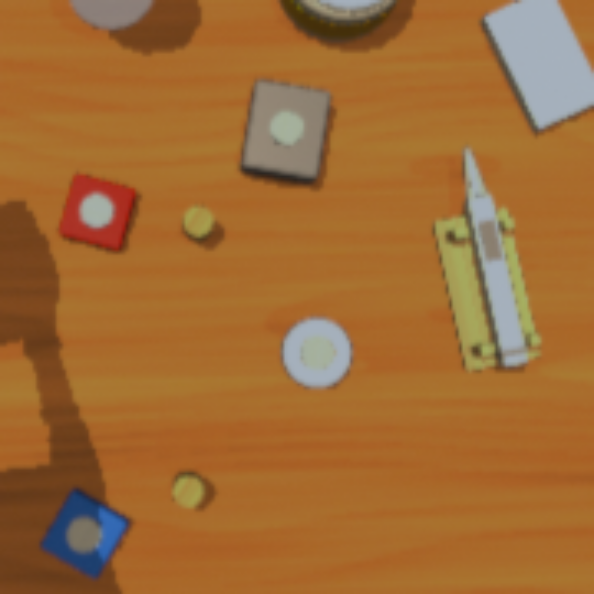

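Emit:
carry_out(delta_pos=[[-0.3,-1.0,0],[-0.8,-2.5,0],[-1.3,-4.1,0],[-1.8,-5.8,0],[-2.3,-7.5,0],[-2.9,-9.2,0],[-3.4,-10.9,0],[-3.9,-12.6,0],[-4.4,-14.2,0],[-4.86,-15.6,-0.5],[-4.86,-15.6,-1.5],[-4.86,-15.6,-2.7],[-4.86,-15.6,-4.0],[-4.86,-15.6,-4.0],[-4.86,-15.6,-4.0]], rot=[[0,0,0],[0,0,0],[0,0,0],[0,0,0],[0,0,0],[0,0,0],[0,0,0],[0,0,0],[0,0,0],[0,0,0],[0,0,0],[0,0,0],[0,0,0],[0,0,0],[0,0,0]], fingers=[76,76,76,76,76,76,76,76,76,76,76,76,76,76,76])

```text
clock: 43.4
tcp_pos: [472.9, -231.1, 58.6]
tool_rot: [-0.705, -0.037, 0.707, -0.036]
ft_force: [-0.1, 0.7, 0.8]
width: 0.838
```

```bash
python3 look.py 20 473 -231 22 35
```

```text
top crop origin 250 191 scale 5.714285714285714
side crop origin 265 171 scale 5.714285714285714
43.5 [ 474.04 -231.78   60.  ] [0.56 0.16 1.38] 0.8317069922921322 [-0.57  0.57  1.75  0.    0.83  0.9 ]
[[ 0.    0.1  -0.99]
 [-0.   -0.99 -0.1 ]
 [-1.    0.   -0.  ]]
```

View pics/z20.png

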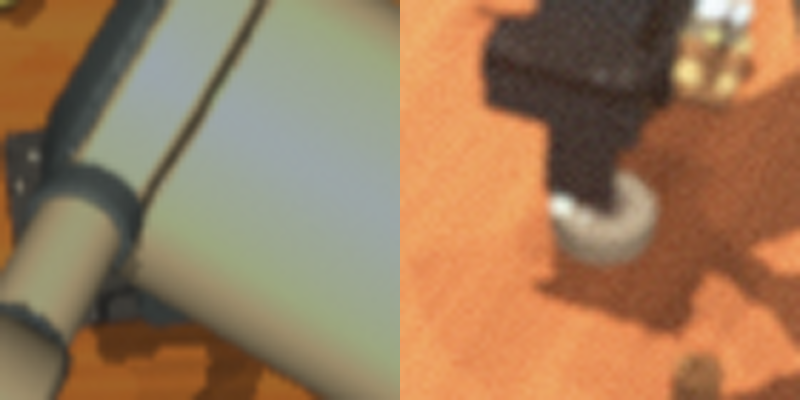

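Emit:
carry_out(delta_pos=[[0,0,-0.7],[0,0,-1.4],[0,0,-1.9],[0,0,-2.1],[0,0,-2.14],[0,0,-2.14],[0,0,-2.14],[0,0,-2.14],[0,0,-2.14],[0,0,-2.14],[0,0,-2.14],[0,0,-2.14],[0,0,-2.14],[0,0,-2.14],[0,0,-2.14]], rot=[[0,0,0],[0,0,0],[0,0,0],[0,0,0],[0,0,0],[0,0,0],[0,0,0],[0,0,0],[0,0,0],[0,0,0],[0,0,0],[0,0,0],[0,0,0],[0,0,0],[0,0,0]], fingers=[76,76,76,76,76,76,68,56,44,44,44,44,44,44,44], grip_force=45)

```text
clock: 45.0
tcp_pos: [473.6, -231.7, 5.7]
tool_rot: [0.706, 0.037, -0.706, 0.037]
ft_force: [-0.6, 1.0, 6.2]
width: 0.58
```

Emit:
carry_out(delta_pos=[[0,0,0.5],[0,0,1.2],[0,0,2],[0,0,3],[0,0,4],[0,0,5],[0,0,6],[0,0,6],[0,0,6]], rot=[[0,0,0],[0,0,0],[0,0,0],[0,0,0],[0,0,0],[0,0,0],[0,0,0],[0,0,0],[0,0,0]], fingers=[44,44,44,44,44,44,44,44,44])

```text
clock: 45.9
tcp_pos: [473.5, -231.5, 156.1]
tool_rot: [0.706, 0.037, -0.706, 0.037]
ft_force: [-0.3, 0.4, -1.5]
width: 0.581
```

```bash
python3 look.py 21 473 -231 150 45
```

```text
top crop origin 246 181 scale 4.444444444444445
side crop origin 258 127 scale 4.444444444444445
46.0 [ 472.94 -231.21  154.87] [-0.09 -0.4  -1.03] 0.5782629434171624 [-0.57  0.43  1.66 -0.    1.06  0.9 ]
[[-0.    0.1  -0.99]
 [ 0.   -0.99 -0.1 ]
 [-1.   -0.    0.  ]]
```

View pics/z21.png

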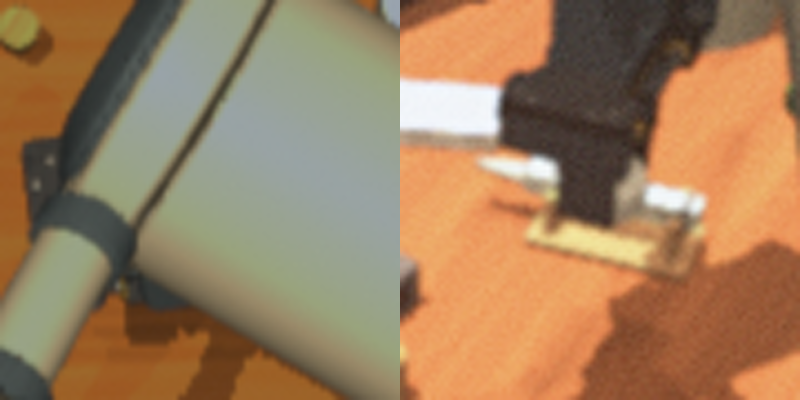

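Emit:
carry_out(delta_pos=[[0.2,1.0,0],[0.6,2.6,0],[1.0,4.4,0],[1.4,6.2,0],[1.8,8.0,0],[2.2,9.8,0],[2.6,11.6,0],[3.0,13.4,0],[3.4,15.2,0],[3.8,17.0,0],[4.2,18.8,0],[4.4,20,0],[4.4,20,0],[4.4,20,0]], rot=[[0,0,0],[0,0,0],[0,0,0],[0,0,0],[0,0,0],[0,0,0],[0,0,0],[0,0,0],[0,0,0],[0,0,0],[0,0,0],[0,0,0],[0,0,0],[0,0,0]], fingers=[44,44,44,44,44,44,44,44,44,44,44,44,44,44])

```text
clock: 47.4
tcp_pos: [582.7, 268.7, 154.1]
tool_rot: [-0.705, -0.037, 0.707, -0.038]
ft_force: [-0.3, -0.5, -0.9]
width: 0.58
```

```bash
python3 look.py 22 590 220 60 60
```

```text
top crop origin 40 123 scale 3.3333333333333335
side crop origin 108 233 scale 3.3333333333333335
47.5 [582.95 267.55 154.67] [-1.03 -0.6  -0.82] 0.585285122813332 [ 0.34  0.57  1.37 -0.    1.2   1.8 ]
[[-0.    0.1  -0.99]
 [-0.   -0.99 -0.1 ]
 [-1.    0.    0.  ]]
```

View pics/z22.png

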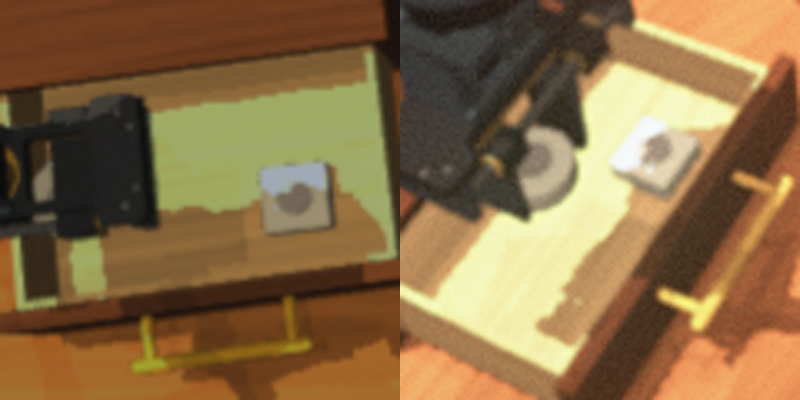

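```bash
python3 -c "
import cv2
a=cv2.imread('pics/side22.png');cv2.imwrite('pics/s22z.png',cv2.resize(a[240:310,110:180],None,fx=8,fy=8,interpolation=cv2.INTER_CUBIC))"
```

```text
(no output)
```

View pics/s22z.png

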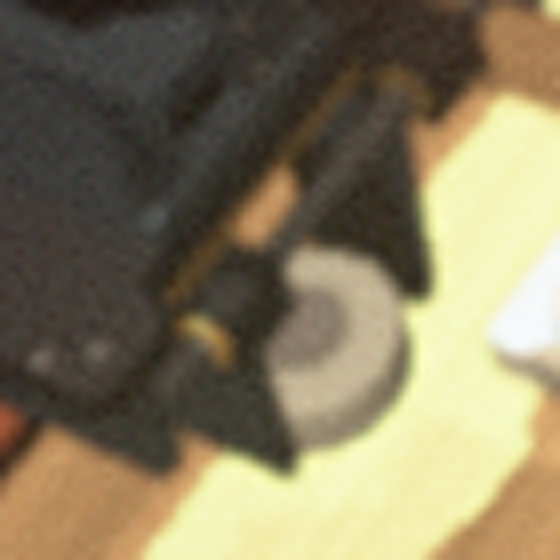

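Emit:
carry_out(delta_pos=[[0,0,-1],[0,0,-2],[0,0,-3],[0,0,-4],[0,0,-4.4],[0,0,-4.6],[0,0,-4.6],[0,0,-4.6]], rot=[[0,0,0],[0,0,0],[0,0,0],[0,0,0],[0,0,0],[0,0,0],[0,0,0],[0,0,0]], fingers=[44,44,44,44,44,44,44,44])

```text
clock: 48.3
tcp_pos: [584.1, 268.5, 41.5]
tool_rot: [0.707, 0.037, -0.706, 0.037]
ft_force: [-0.2, 0.6, -0.8]
width: 0.583
```

Emit:
carry_out(delta_pos=[[0,0,-0.1],[0,0,-0.2],[0,0,-0.2]], rot=[[0,0,0],[0,0,0],[0,0,0]], fingers=[44,44,44])

```text
clock: 48.6
tcp_pos: [583.4, 268.5, 35.4]
tool_rot: [-0.706, -0.037, 0.706, -0.037]
ft_force: [0.2, -0.5, -1.5]
width: 0.581
```

```bash
python3 look.py 23 583 265 40 25
```

```text
top crop origin 60 162 scale 8.0
side crop origin 134 288 scale 8.0
48.7 [583.47 268.48  35.47] [ 0.14  0.32 -1.3 ] 0.5804420324930222 [0.34 0.72 1.47 0.   0.96 1.81]
[[ 0.    0.1  -0.99]
 [ 0.   -0.99 -0.1 ]
 [-1.   -0.   -0.  ]]
```

View pics/z23.png

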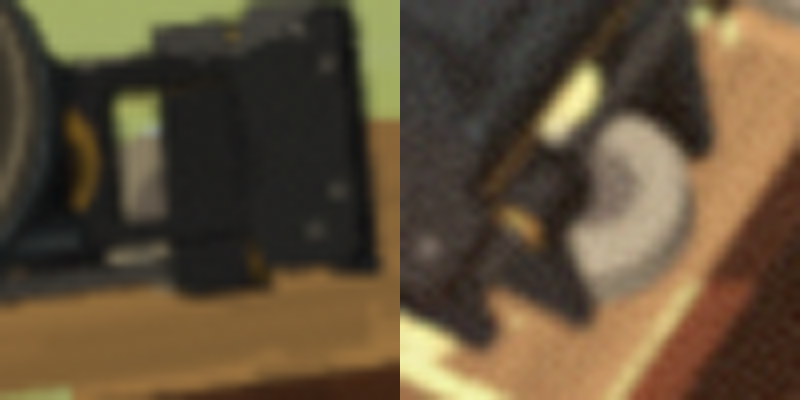

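Emit:
carry_out(delta_pos=[[0,0,-0.06],[0,0,-0.12],[0,0,-0.12]], rot=[[0,0,0],[0,0,0],[0,0,0]], fingers=[44,44,44])

```text
clock: 49.0
tcp_pos: [583.3, 268.4, 32.1]
tool_rot: [-0.706, -0.037, 0.706, -0.037]
ft_force: [-0.5, -0.6, -0.5]
width: 0.581
```

Emit:
carry_out(delta_pos=[[0,0,-0.06],[0,0,-0.1],[0,0,-0.1]], rot=[[0,0,0],[0,0,0],[0,0,0]], fingers=[44,44,44])

```text
clock: 49.3
tcp_pos: [583.4, 268.4, 29.7]
tool_rot: [-0.706, -0.037, 0.706, -0.037]
ft_force: [0.3, 1.3, -0.7]
width: 0.581
```

Emit:
carry_out(delta_pos=[[0,0,-0.04],[0,0,-0.04],[0,0,-0.04],[0,0,-0.04],[0,0,-0.04],[0,0,-0.04],[0,0,-0.04],[0,0,0.8],[0,0,1.8],[0,0,2.8],[0,0,4],[0,0,5.2],[0,0,5.2]], rot=[[0,0,0],[0,0,0],[0,0,0],[0,0,0],[0,0,0],[0,0,0],[0,0,0],[0,0,0],[0,0,0],[0,0,0],[0,0,0],[0,0,0],[0,0,0]], fingers=[44,55,65,72,72,72,72,72,72,72,72,72,72])

```text
clock: 50.6
tcp_pos: [585.5, 269.2, 164.1]
tool_rot: [0.708, 0.037, -0.704, 0.036]
ft_force: [1.0, -0.4, -0.1]
width: 0.786
```

Emit:
carry_out(delta_pos=[[0,0,0],[-1,-1,0],[-2,-2,0],[-3.2,-3,0],[-4.4,-4,0],[-5.6,-5,0],[-6.4,-5.6,0],[-6.4,-5.6,0],[-6.4,-5.6,0]], rot=[[0,0,0],[0,0,0],[0,0,0],[0,0,0],[0,0,0],[0,0,0],[0,0,0],[0,0,0],[0,0,0]], fingers=[60,40,20,0,0,0,0,0,0])

```text
clock: 51.5
tcp_pos: [423.3, 128.3, 159.5]
tool_rot: [-0.706, -0.037, 0.706, -0.037]
ft_force: [-0.3, 0.6, 0.3]
width: 0.029
```

```bash
python3 look.py 24 583 215 40 50
```

```text
top crop origin 55 137 scale 4.0
side crop origin 123 247 scale 4.0
51.6 [424.16 128.83 159.57] [-0.21  0.68 -0.14] 0.0019260286606418873 [0.16 0.32 1.84 0.   0.98 1.63]
[[-0.    0.1  -0.99]
 [ 0.   -0.99 -0.1 ]
 [-1.   -0.    0.  ]]
```

View pics/z24.png

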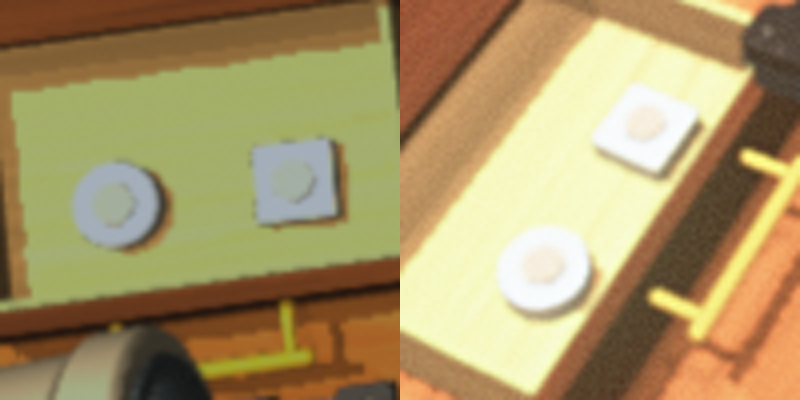

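View pics/side24.png

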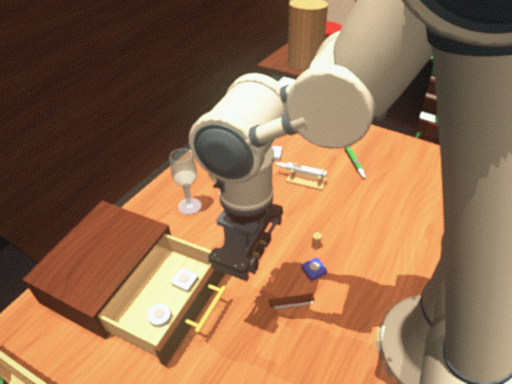

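Emit:
carry_out(delta_pos=[[0,0.8,0],[0.1,1.8,0],[0.2,2.84,0],[0.2,2.84,-1],[0.2,2.84,-2],[0.2,2.84,-3],[0.2,2.84,-4],[0.2,2.84,-4.6],[0.2,2.84,-4.6],[0.2,2.84,-4.6]], rot=[[0,0,0],[0,0,0],[0,0,0],[0,0,0],[0,0,0],[0,0,0],[0,0,0],[0,0,0],[0,0,0],[0,0,0]], fingers=[0,0,0,0,0,0,0,0,0,0])

```text
clock: 52.6
tcp_pos: [428.8, 199.9, 44.8]
tool_rot: [-0.706, -0.037, 0.706, -0.037]
ft_force: [-0.1, 0.3, -0.0]
width: 0.007
```

```bash
python3 look.py 25 479 204 60 35
```

```text
top crop origin 71 194 scale 5.714285714285714
side crop origin 175 274 scale 5.714285714285714
52.7 [429.16 199.86  45.57] [ 0.47 -0.35  0.2 ] 0.002532286631625914 [0.31 0.54 1.89 0.   0.71 1.78]
[[ 0.    0.1  -0.99]
 [ 0.   -0.99 -0.1 ]
 [-1.   -0.   -0.  ]]
```

View pics/z25.png

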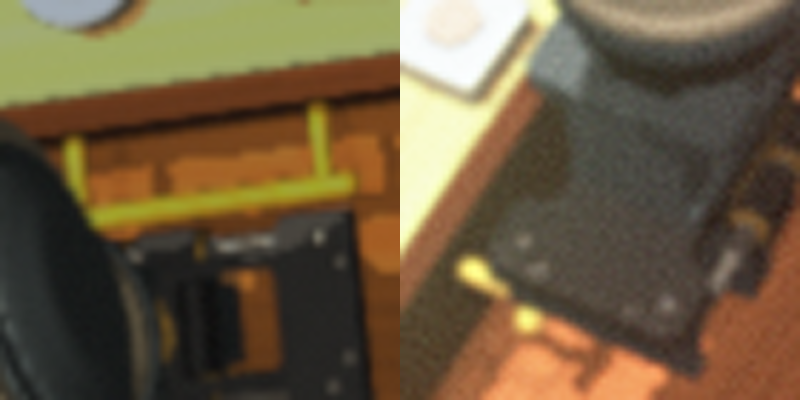

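Emit:
carry_out(delta_pos=[[0.3,0.03,0],[0.6,0.06,0],[0.9,0.09,0],[1.2,0.12,0],[1.5,0.16,0],[1.8,0.19,0],[2.1,0.22,0],[2.4,0.25,0],[2.7,0.28,0],[3.0,0.31,0],[3.3,0.34,0],[3.6,0.38,0],[3.9,0.41,0],[4.2,0.44,0],[4.5,0.47,0],[4.8,0.5,0],[5.1,0.54,0],[5.4,0.57,0],[5.4,0.57,0]], rot=[[0,0,0],[0,0,0],[0,0,0],[0,0,0],[0,0,0],[0,0,0],[0,0,0],[0,0,0],[0,0,0],[0,0,0],[0,0,0],[0,0,0],[0,0,0],[0,0,0],[0,0,0],[0,0,0],[0,0,0],[0,0,0],[0,0,0]], fingers=[0,0,0,0,0,0,0,0,0,0,0,0,0,0,0,0,0,0,0])

```text
clock: 54.6
tcp_pos: [564.9, 213.9, 45.0]
tool_rot: [0.707, 0.037, -0.706, 0.037]
ft_force: [0.1, -0.9, 0.9]
width: 0.005
```

```bash
python3 look.py 26 590 215 60 55
```

```text
top crop origin 47 128 scale 3.6363636363636362
side crop origin 114 236 scale 3.6363636363636362
54.7 [563.59 213.68  44.85] [ 0.04 -0.45  0.29] 0.0040418654591344175 [ 0.26  0.66  1.57 -0.    0.91  1.73]
[[ 0.    0.1  -0.99]
 [-0.   -0.99 -0.1 ]
 [-1.    0.   -0.  ]]
```

View pics/z26.png

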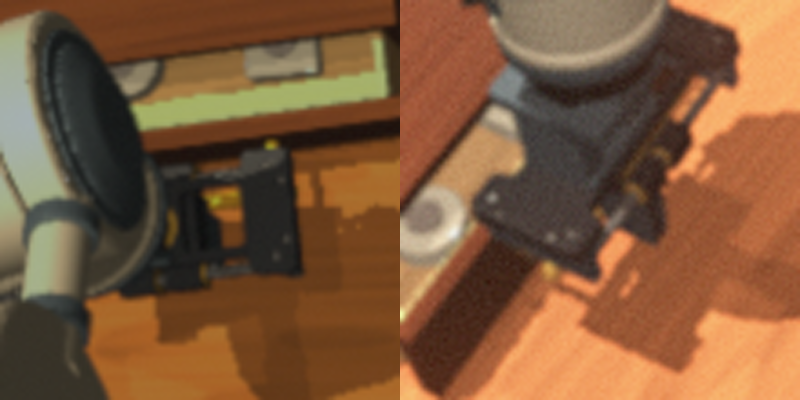

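Emit:
carry_out(delta_pos=[[0.2,0.02,0],[0.4,0.04,0],[0.6,0.06,0],[0.8,0.08,0],[1.0,0.1,0],[1.0,0.1,0]], rot=[[0,0,0],[0,0,0],[0,0,0],[0,0,0],[0,0,0],[0,0,0]], fingers=[0,0,0,0,0,0])

```text
clock: 55.3
tcp_pos: [589.5, 216.3, 45.0]
tool_rot: [0.707, 0.037, -0.706, 0.037]
ft_force: [-0.2, 0.0, 0.5]
width: 0.007
```

```bash
python3 look.py 27 600 215 60 55
```

```text
top crop origin 47 124 scale 3.6363636363636362
side crop origin 111 234 scale 3.6363636363636362
55.4 [588.69 216.18  44.92] [-1.33  0.61 -0.41] 0.002916512849308922 [ 0.26  0.69  1.5  -0.    0.95  1.72]
[[ 0.    0.1  -0.99]
 [ 0.   -0.99 -0.1 ]
 [-1.    0.   -0.  ]]
```

View pics/z27.png

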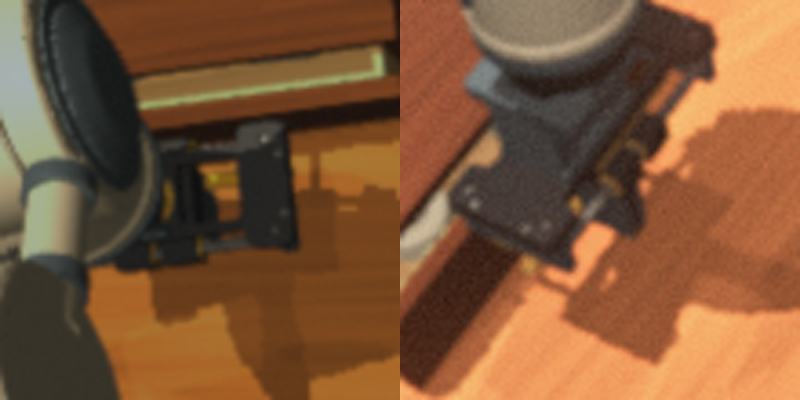

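Emit:
carry_out(delta_pos=[[0.2,0.02,0],[0.4,0.04,0],[0.6,0.06,0],[0.6,0.06,0]], rot=[[0,0,0],[0,0,0],[0,0,0],[0,0,0]], fingers=[0,0,0,0])

```text
clock: 55.8
tcp_pos: [604.5, 217.8, 45.0]
tool_rot: [0.707, 0.037, -0.706, 0.037]
ft_force: [-0.4, -0.9, -0.4]
width: 0.005
```

Emit:
carry_out(delta_pos=[[0.1,0.01,0],[0.2,0.02,0],[0.2,0.02,0]], rot=[[0,0,0],[0,0,0],[0,0,0]], fingers=[0,0,0])

```text
clock: 56.1
tcp_pos: [608.9, 218.2, 45.0]
tool_rot: [0.706, 0.037, -0.706, 0.037]
ft_force: [-0.1, 0.1, -0.7]
width: 0.009
```

```bash
python3 look.py 28 600 215 60 55
```

```text
top crop origin 47 124 scale 3.6363636363636362
side crop origin 111 234 scale 3.6363636363636362
56.2 [608.56 218.24  44.92] [0.19 0.42 0.53] 0.004984112812635094 [ 0.25  0.71  1.45 -0.    0.98  1.72]
[[ 0.    0.1  -0.99]
 [ 0.   -0.99 -0.1 ]
 [-1.   -0.   -0.  ]]
```

View pics/z28.png

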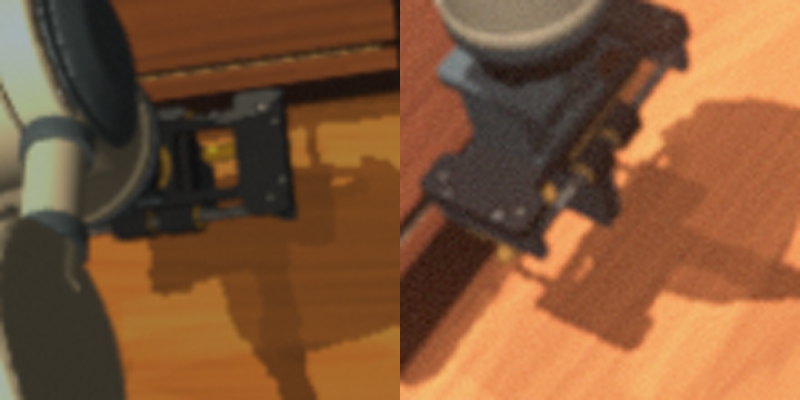

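Nearly shut; small steps watching the force.

Emit:
carry_out(delta_pos=[[0.06,0.006,0],[0.12,0.012,0],[0.12,0.012,0]], rot=[[0,0,0],[0,0,0],[0,0,0]], fingers=[0,0,0])

```text
clock: 56.5
tcp_pos: [610.7, 218.5, 44.8]
tool_rot: [-0.706, -0.037, 0.707, -0.037]
ft_force: [-5.5, -0.3, 2.9]
width: 0.005
```

Emit:
carry_out(delta_pos=[[0.04,0.004,0],[0.08,0.008,0],[0.08,0.008,0]], rot=[[0,0,0],[0,0,0],[0,0,0]], fingers=[0,0,0])

```text
clock: 56.8
tcp_pos: [610.9, 218.4, 44.7]
tool_rot: [-0.704, -0.037, 0.708, -0.037]
ft_force: [-16.2, -1.7, 11.0]
width: 0.007
```

Emit:
carry_out(delta_pos=[[0.04,0.004,0],[0.08,0.008,0],[0.08,0.008,0]], rot=[[0,0,0],[0,0,0],[0,0,0]], fingers=[0,0,0])

```text
clock: 57.1
tcp_pos: [611.0, 218.4, 44.7]
tool_rot: [-0.703, -0.036, 0.709, -0.037]
ft_force: [-25.3, -2.3, 20.2]
width: 0.004
```

Emit:
carry_out(delta_pos=[[-0.4,-0.04,0],[-1.2,-0.12,0],[-2.4,-0.24,0],[-3.6,-0.36,0],[-4.8,-0.5,0.5],[-5.6,-1.5,2],[-6.2,-3,3.5],[-6.8,-5,5],[-7.4,-7,5],[-7.8,-9,5],[-8,-11,5],[-8,-13,5],[-8,-14,5],[-8,-14,5]], rot=[[0,0,0],[0,0,0],[0,0,0],[0,0,0],[0,0,0],[0,0,0],[0,0,0],[0,0,0],[0,0,0],[0,0,0],[0,0,0],[0,0,0],[0,0,0],[0,0,0]], fingers=[0,0,0,0,0,0,0,0,0,0,0,0,0,0])

```text
clock: 58.5
tcp_pos: [416.1, -136.1, 170.3]
tool_rot: [0.707, 0.034, -0.705, 0.036]
ft_force: [-0.4, -0.1, -0.0]
width: 0.005
```

```bash
python3 look.py 29; python3 m2.py pics/top29.png | grep 33[0-9].*197
python3 - <<'E'
import cv2,numpy as np
a=cv2.imread('pics/top29.png');s=cv2.imread('pics/side29.png')
f=lambda im,x,y,w:cv2.resize(im[y:y+w,x:x+w],(400,400),interpolation=cv2.INTER_CUBIC)
cv2.imwrite('pics/c29.png',np.hstack([f(a,15,40,150),f(s,20,190,190)]))
cv2.imwrite('pics/w29.png',np.hstack([f(a,310,155,80),f(s,260,140,80)]))
E
```

```text
58.6 [ 415.39 -131.97  169.96] [ 0.05  0.31 -1.39] 0.004688014278756065 [-0.44  0.29  1.85  0.    1.    1.02]
[[ 0.    0.1  -0.99]
 [-0.   -0.99 -0.1 ]
 [-1.    0.   -0.  ]]
px [339.1 197.5] bb (331, 165, 19, 66) ar 390.5 world@20 [ 543.9 -370.5   20. ] size 20.113538201635745 170.94111683756515 ang -170.41674319439377
```

View pics/z29.png

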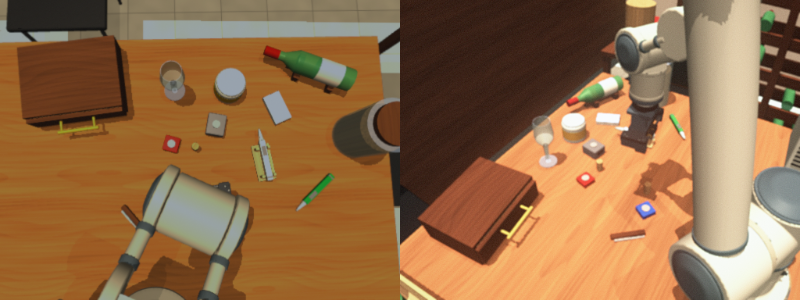

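View pics/c29.png

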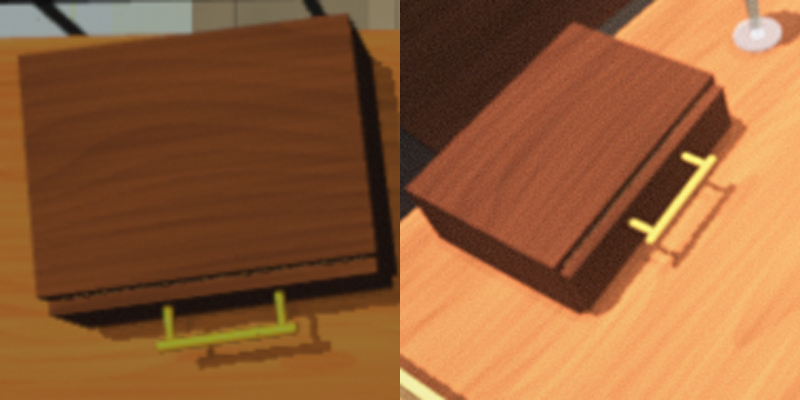

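View pics/w29.png

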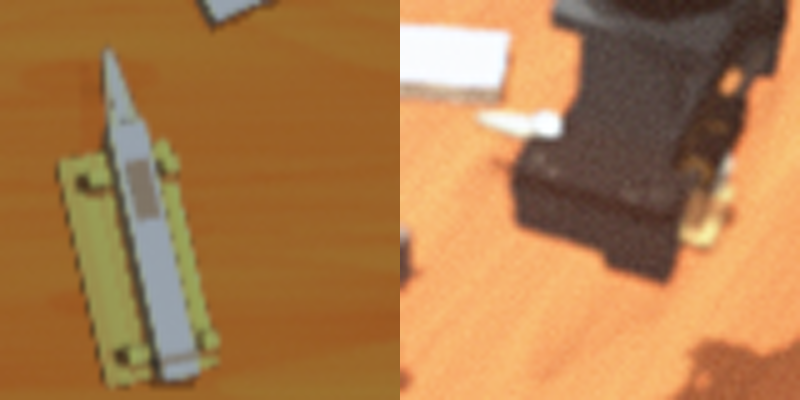

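Run:
```python
from h import *
P=onz('top',[(15+158/2.667,40+345/2.667),(15+295/2.667,40+327/2.667)],62);print(P,P.mean(0)-[479.1,204.4,62])
o=bot.get_obs();print(o['clock'],o['ft_force'])
print(bot.close_job())
```

```text
[[626.56904422 283.82802907  62.        ]
 [639.99321145 159.36801944  62.        ]] [154.18112783  17.19802426   0.        ]
58.6 [ 0.05113952  0.31471819 -1.39343363]
the job is handed in; nothing more can be done
None
```

The job is done and handed in at about 59 s of the 210 s allowed. The handover gives no verdict.

**What I did**
- **Readings:** the wand, slanted about 30° tip down, was held 3 s or more with 4–6 N in the order dock, round, square, dock. No long logger was there; the only other white block is larger and has no disc.
- **Wand:** it went back into both forks. In the last top picture it lies where it lay at the start.
- **Loggers:** the square and then the round went into the drawer. The round had been knocked aside after its reading, to about (474, -231), so I found it again first. Both lay flat before I shut the drawer.
- **Drawer:** I pushed it until it stopped hard at about 25 N. The handle had moved about 155 mm, and the last pictures show the drawer shut.

**Last checks**
- The glass was standing and the look-alikes were untouched. The arm was clear of everything.
- Contact on the dock came 20 mm higher than on both loggers. That fits the ball resting on the discs and not on the plastic round them.

**Less certain**
- The gripper hid the tip during the square reading and partly during the round one. Those two rest on the computed tip position, the contact height and the force.
- On the dock the tip looked about 4–5 mm off centre, still well within the disc's 13 mm radius.
- The round looked slightly tilted while carried, but lay flat once released.

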